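# Stack the stamping kit on its base

## Task

Pack up the stamping kit on the light grey stacking base, one thing at a time from the bottom up: first the green-lidded box, on it the blue-lidded box, then the yellow-lidded box, each with its feet fully down in the four recesses below it, and last the black ink pad, lying flat in the middle of the yellow lid with its long side along the lid's long side. Let go of everything, and leave the red-lidded box, the wooden block stamp and the candle jar where they stand.

Things in the scene. Friction and masses are not known exactly. Their poses are not given: they have to be found in the camera images.
- base: light grey stacking base, fixed to the table, 64 (x) x 84 (y) x 12 mm high. In its top four square recesses, 15 mm wide, 5 mm deep, at x +-18, y +-28 mm, take a box's feet, the box's long side along the base's (either way round); a seated box's foot tips are 7 mm above the table. Origin: centre of underside; z up.
- green_box: green-lidded off-white box, 56 (x) x 76 (y) x 44 mm high, 120 g, straight sides: grasp across the 56 mm. Four tapered corner feet below, 6 mm tall, 10 mm across (6 at the tip), at x +-18, y +-28 mm; in the lid's top four square recesses, 15 mm wide, 5 mm deep, at the same x, y: a box seated on it stands 39 mm higher than it (44 if the feet missed). Both ends alike. Origin: centre of underside at foot tips; z up.
- blue_box: blue-lidded off-white box, 56 (x) x 76 (y) x 44 mm high, 120 g, straight sides: grasp across the 56 mm. Four tapered corner feet below, 6 mm tall, 10 mm across (6 at the tip), at x +-18, y +-28 mm; in the lid's top four square recesses, 15 mm wide, 5 mm deep, at the same x, y: a box seated on it stands 39 mm higher than it (44 if the feet missed). Both ends alike. Origin: centre of underside at foot tips; z up.
- yellow_box: yellow-lidded off-white box, 56 (x) x 76 (y) x 44 mm high, 120 g, straight sides: grasp across the 56 mm. Four tapered corner feet below, 6 mm tall, 10 mm across (6 at the tip), at x +-18, y +-28 mm; in the lid's top four square recesses, 15 mm wide, 5 mm deep, at the same x, y: a box seated on it stands 39 mm higher than it (44 if the feet missed). Both ends alike. Origin: centre of underside at foot tips; z up.
- ink_pad: flat black ink pad in a closed case, 54 (its x) x 72 (its y) x 12 mm high, 60 g; grasp across the 54 mm width. Origin: centre of the underside; z up.
- red_box: leave alone: red-lidded off-white box, otherwise the same as the green-, blue- and yellow-lidded ones, 56 (x) x 76 (y) x 44 mm high, loose. Origin: centre of underside; z up.
- block_stamp: to be left alone: small square wooden block stamp with a dark round print on top, 34 x 34 x 24 mm, loose. Origin: centre of the underside; z up.
- candle_jar: to be left alone: round amber candle jar with a black lid and a kraft-coloured label, 57 mm across, 63 mm high, loose. Origin: centre of the underside; z up.

How it is judged:
By the outcome, as a careful person would: the job done as asked, in the order asked, and still so for the second after the job is handed in, with the robot touching nothing.
It also fails if it takes over 104 s, if anything falls off the work surface, if the arm or the gripper's body presses on something with over 40 N, if the wrist force passes 120 N, or if a joint passes its speed limit or range.

## Robot

A 7-joint arm with a two-finger parallel gripper is mounted at the origin on the work surface; the furniture and walls round the work are solid. World frame = base frame: x ahead of the robot, y to its left, z up, the work surface at z = 0. Lengths are in mm, angles in degrees, forces in N, time in s.
With the tool pointing down it reaches from about 425 to 1025 mm from the base axis. Payload 9.4 kg.
Tool frame: the origin (TCP) lies midway between the tips of the shut fingers; the grasp point (between the pads) lies 19 mm behind it (ctrl.tcp_to_grasp is the z of the grasp point in the tool frame, in mm); z points along the fingers, y is the direction in which the jaws open and shut (so a half turn about z gives the same grasp; the last joint's range is limited). The gripper opens to 85 mm and grips with 20 to 120 N. Pads are 22 mm wide; open, the fingers measure 114 mm over their backs; the gripper's body (76 mm by 85 mm) begins 54 mm behind the grasp point. The pads swing forward as they close: fully open they stand 13 mm farther back than shut.
Start: joints at [63.214, 34.337, -0.143, 91.639, 0.103, 54.024, -4.572], TCP at [276.164, -670.342, 231.275] pointing down, gripper open.
Joint ranges: [-147.43, 147.43], [-19.82, 112.94], [-74.19, 73.91], [6.32, 146.72], [-59.91, 239.91], [6.04, 106.73], [-150.56, 150.56]. Speed limits (degrees/s): [127.2, 127.2, 172.46, 172.46, 180, 180, 180].

## Interface

Orientations are given as [roll, pitch, yaw] about the fixed x, y, z axes, in that order (R = Rz(yaw) Ry(pitch) Rx(roll)).
In Python, from plant import ctrl, vision, workorder gives the robot as it stands. The module is installed in compiled form; this text tells all that it offers.
- The arm moves only by the tool play_rows, never from a script. Its argument "series" is a list of rows, each an object with "linear": the shift along the tool's x, y, z as a fraction of full scale, a list of three; "rotation": the turn, a rotation vector about the tool's x, y, z as a fraction of full scale, a list of three; "jaw": the opening, from -1 (shut) to 1 (fully open). A call has exactly 5 rows; each row is the pose to reach, as a shift and turn from the pose commanded when the call began, along the tool's axes at that moment; what a row does not reach only later rows make up. Full scale, the value 1, is 120 mm for a shift and pi/2 rad for a turn. A row lasts 1/12 s, in which the tool goes at most 41.7 mm and 7.16 degrees, less where a joint would pass 70% of its speed; a pose out of reach is approached as far as the arm can. A call with a number of a shift or a turn outside -1 to 1 is refused whole. A call with a gripper value outside its range is refused whole. The fingers move at their own pace and stop on an object; "grip_force" is the grip in N (left out, the last holds). Time passes only in rows, so rows that repeat a pose let the fingers close, or fill a call up. It gives the time, the measured TCP pose, the force and the opening at its end, in the units of the state.
- ctrl.read_state(): the state, without advancing time (a new reading comes with each control period).
- vision.snapshot(name): name is "scene" or "side" or "wrist"; returns the picture (420x560x3 uint8, red, green, blue); there is no depth.
- vision.camera_model(name): a dict with "vfov" (degrees; the focal length in pixels is half the picture's height over the tangent of half this angle, whatever the lens; pixels are square), "cx", "cy" (the principal point, pixels), "world_from_camera" (4x4, takes a point from camera to world coordinates). Camera axes: x right, y down, z forward; pixel columns grow to the right and rows downward; lengths in mm; the calibration is good to about 2 mm. A picture is of the moment at which its call begins: read the wrist's pose just before it. camera_model takes no time and is no camera call; for the wrist camera it gives the pose at the moment of the call.
- workorder.close_job(): hands the job in, once; it reports no verdict.
The state is a dict: "time_s": time; "joint_positions": joint angles; "dq": joint speeds; "tau": joint torques, N m; "eef_pos": TCP position; "eef_rot": TCP orientation; "force": force on the tool from outside, world axes, zero at the start; "torque": the same for the moment, N m; "width": finger opening in mm.
Only numpy, scipy, OpenCV 4.12 (cv2) and the standard library are available. Lean on these libraries where they do the work, as an engineer would, in place of code of your own. Each camera call takes 0.05 s, during which the arm holds its last target.

## Working session

There is one attempt and no reset: what is moved stays moved. The work goes in short steps, Python scripts to look and compute and a tool call to move; the robot and the scene stay as the last step left them, time stands still between calls to the robot, and variables do not carry over. Pictures are saved under pics/ and viewed, and the job is handed in when it is done.

Besides the shell and the picture viewer there is one more tool, called after "Call:" as name(argument=value, ...) on one line, values as JSON. play_rows: Moves the arm, as the interface text tells. Its arguments: {"type":"object","properties":{"series":{"type":"array","items":{"type":"object","properties":{"linear":{"type":"array","items":{"type":"number","minimum":-1,"maximum":1}},"rotation":{"type":"array","items":{"type":"number","minimum":-1,"maximum":1}},"jaw":{"type":"number"}}}},"grip_force":{"type":"number"}},"required":["series"]}

```bash
mkdir -p pics; ls; cat > h.py <<'E'
import numpy as np, cv2
from scipy.spatial.transform import Rotation as R
from plant import ctrl, vision, workorder
def snap(n,f):
    m=vision.camera_model(n); im=vision.snapshot(n)
    cv2.imwrite('pics/'+f+'.png',im[:,:,::-1]); 
    return im,m
def K(m):
    f=210/np.tan(np.radians(m['vfov']/2)); return f,m['cx'],m['cy']
def px2w(m,u,v,z):
    f,cx,cy=K(m); T=np.array(m['world_from_camera'])
    d=T[:3,:3]@np.array([(u-cx)/f,(v-cy)/f,1]); o=T[:3,3]
    return o+d*(z-o[2])/d[2]
def w2px(m,p):
    f,cx,cy=K(m); T=np.array(m['world_from_camera'])
    q=T[:3,:3].T@(np.array(p,float)-T[:3,3]); return np.array([cx+f*q[0]/q[2],cy+f*q[1]/q[2]])
E
python3 - <<'E'
from h import *
np.set_printoptions(precision=3,suppress=True)
print(ctrl.read_state(), ctrl.tcp_to_grasp)
for n in ('scene','side','wrist'):
    im,m=snap(n,n+'0'); print(n,m)
E
```

```text
pics
{'time_s': 0.0, 'joint_positions': array([63.216, 34.383, -0.144, 91.68 ,  0.104, 54.023, -4.572]), 'dq': array([ 0.149,  0.022,  0.057,  0.003, -0.052,  0.018,  0.003]), 'tau': array([  0.   , -77.647,   1.565, -25.802,   0.012,   0.009,  -0.   ]), 'eef_pos': array([ 275.948, -669.939,  230.437]), 'eef_rot': array([-179.914,    0.009,   22.393]), 'force': array([0.48 , 0.461, 0.28 ]), 'torque': array([-0.011,  0.003,  0.004]), 'width': 85.22923849570982} -18.700000000000003
scene {'vfov': 53.97201682116822, 'cx': 286.12013557971335, 'cy': 205.61842280567637, 'world_from_camera': array([[ -0.691,  -0.302,   0.656, -35.163],
       [ -0.722,   0.318,  -0.615, 577.688],
       [ -0.023,  -0.899,  -0.437, 416.624],
       [  0.   ,   0.   ,   0.   ,   1.   ]])}
side {'vfov': 48.28497332653951, 'cx': 276.4868151338903, 'cy': 197.37817171956436, 'world_from_camera': array([[   0.999,    0.003,    0.036,  499.243],
       [  -0.028,   -0.578,    0.815, -811.227],
       [   0.023,   -0.816,   -0.578,  645.791],
       [   0.   ,    0.   ,    0.   ,    1.   ]])}
wrist {'vfov': 67.04577706159345, 'cx': 277.64835807090526, 'cy': 209.88426342039554, 'world_from_camera': array([[   0.381,   -0.889,   -0.254,  340.455],
       [  -0.925,   -0.367,   -0.103, -643.932],
       [  -0.002,    0.274,   -0.962,  373.362],
       [   0.   ,    0.   ,    0.   ,    1.   ]])}
```

View pics/scene0.png

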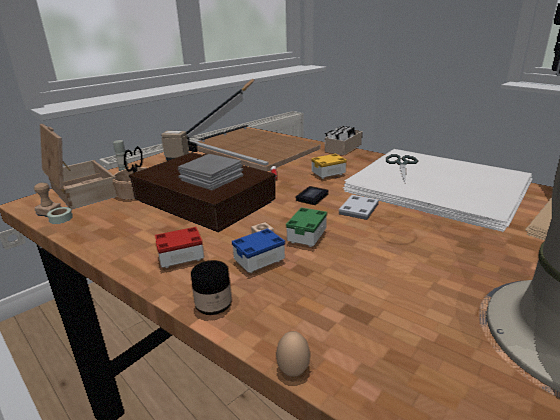

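View pics/side0.png

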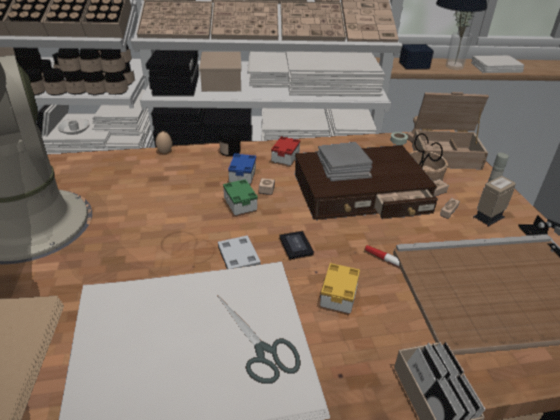

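View pics/wrist0.png

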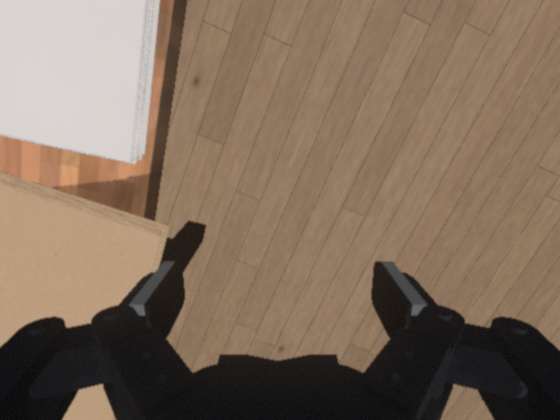

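```bash
python3 - <<'E'
import cv2
a=cv2.imread('pics/side0.png'); b=cv2.imread('pics/scene0.png')
cv2.imwrite('pics/side0c.png',cv2.resize(a[125:320,190:390],None,fx=3,fy=3,interpolation=cv2.INTER_CUBIC)[:600])
cv2.imwrite('pics/scene0c.png',cv2.resize(b[140:280,145:390],None,fx=3,fy=3,interpolation=cv2.INTER_CUBIC))
E
```

```text
(no output)
```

View pics/side0c.png

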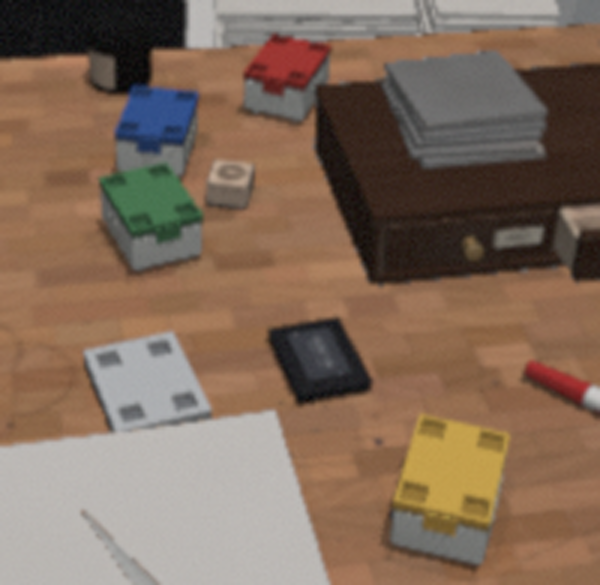

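View pics/scene0c.png

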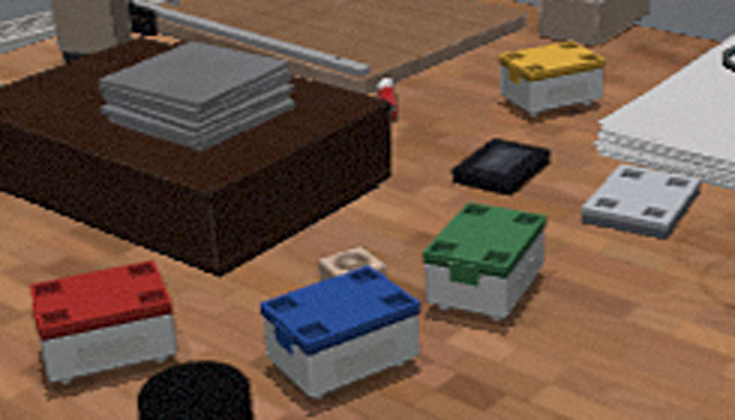

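```bash
cat > fit.py <<'E'
from h import *
from scipy.optimize import least_squares
def corners(x,y,yaw,z,w,l):
    c,s=np.cos(yaw),np.sin(yaw)
    return [np.array([x+c*a-s*b,y+s*a+c*b,z]) for a,b in ((-w/2,-l/2),(w/2,-l/2),(w/2,l/2),(-w/2,l/2))]
def fit(obs,z,w,l,verbose=True):
    # obs: list of (model, pts unordered-cyclic)
    P=np.concatenate([[px2w(m,u,v,z)[:2] for u,v in pts] for m,pts in obs]); c0=P.mean(0)
    best=None
    from scipy.optimize import linear_sum_assignment as lsa
    def res(p):
        C=corners(*p,z,w,l); r=[]
        for m,pts in obs:
            Q=np.array([w2px(m,c) for c in C]); D=np.array(pts,float)[:,None]-Q[None]
            i,j=lsa((D**2).sum(2)); r.append(D[i,j].ravel())
        return np.concatenate(r)
    for y0 in np.radians(np.arange(-90,90,15)):
        s=least_squares(res,[*c0,y0],x_scale=[1,1,.02])
        if best is None or s.cost<best.cost: best=s
    x,y,t=best.x; t=(np.degrees(t)+90)%180-90
    return x,y,t,np.sqrt(2*best.cost/len(best.fun)),best.x
E
python3 - <<'E'
from fit import *
ms=vision.camera_model('side');mc=vision.camera_model('scene')
S=lambda *p:[(190+u/3,125+v/3) for u,v in p]
C=lambda *p:[(145+u/3,140+v/3) for u,v in p]
D={'green':(44,56,76,S((103,182),(155,165),(202,213),(150,238)),C((472,204),(548,217),(503,278),(424,252))),
'blue':(44,56,76,S((131,87),(198,94),(190,142),(117,136)),C((365,268),(420,305),(310,350),(262,303))),
'yellow':(44,56,76,S((420,415),(510,432),(488,526),(397,498)),C((500,48),(580,40),(606,60),(523,82))),
'base':(12,64,84,S((85,350),(174,332),(210,410),(118,430)),C((620,165),(700,180),(662,237),(582,212))),
'red':(44,56,76,S((275,33),(330,45),(312,93),(245,78)),C((30,287),(157,262),(172,312),(38,337))),
'pad':(12,54,72,S((268,330),(340,320),(370,380),(300,402)),C((485,138),(550,155),(515,192),(453,180)))}
for k,(z,w,l,a,b) in D.items():
    r=[fit(o,z,w,l) for o in ([(ms,a)],[(mc,b)],[(ms,a),(mc,b)])]
    print(k,*[np.round(q[:4],1) for q in r])
for m,u,v in ((ms,190+235/3,125+170/3),(mc,145+352/3,140+262/3)): print('stamp',px2w(m,u,v,24))
print('candle',px2w(mc,210,273,63))
E
```

```text
green [457.1  62.2  32.1   1.6] [451.8  66.6  19.8   0.9] [455.6  63.7  25.    2.1]
blue [458.5 184.8  -5.6   0.5] [454.6 188.2  -7.6   0.7] [457.  186.7  -6.7   0.8]
yellow [ 645.8 -217.6  -18.6    0.7] [ 645.2 -220.6  -26.3    1.3] [ 645.3 -218.5  -20.3    1.3]
base [ 4.583e+02 -1.042e+02  1.810e+01  3.000e-01] [ 454.  -100.6   17.7    1.1] [ 457.3 -103.8   18.     1. ]
red [571.2 274.6 -18.7   1. ] [563.6 283.1 -24.    0.7] [568.9 280.5 -21.9   1.5]
pad [575.5 -82.   15.    0.9] [568.  -71.2  21.2   0.8] [574.9 -79.3  17.5   1.5]
stamp [520.54769753 132.0473015   24.        ]
stamp [517.43968591 126.06958568  24.        ]
candle [412.7822786  315.97511533  63.        ]
```

```bash
cat > plan.py <<'E'
import sys,json
from h import *
def plan(tgt,yaw,lim=119,rlim=34):
    s=ctrl.read_state(); p=np.array(s['eef_pos']); Rc=R.from_euler('xyz',s['eef_rot'],degrees=True)
    Rt=R.from_euler('xyz',[180,0,yaw],degrees=True); tgt=np.array(tgt,float)
    n=1
    while True:
        rv=(Rc.inv()*Rt).as_rotvec()
        ok=np.degrees(np.linalg.norm(rv))/n<=rlim
        out=[];q=p.copy();Rq=Rc
        for i in range(n):
            d=Rq.inv().apply((tgt-p)/n); ok&=np.abs(d).max()<=lim and np.linalg.norm(d)<=165
            out.append((d/120,rv/n/(np.pi/2))); Rq=Rq*R.from_rotvec(rv/n)
        if ok: break
        n+=1
    print('t',round(s['time_s'],2),'at',np.round(p,1),np.round(s['eef_rot'],2),'w',round(s['width'],1),'F',np.round(s['force'],1))
    for d,r in out: print('lin',np.round(d,3).tolist(),'rot',np.round(r,3).tolist())
if __name__=='__main__':
    a=list(map(float,sys.argv[1:5])); plan(a[:3],a[3])
E
python3 plan.py 455 -100 230 108
```

```text
t 0.15 at [ 276.  -670.   230.6] [-1.7993e+02  1.0000e-02  2.2390e+01] w 85.2 F [-0.4  0.1  0.3]
lin [0.531, -0.637, 0.002] rot [-0.0, -0.0, -0.159]
lin [0.672, -0.487, 0.001] rot [-0.0, -0.0, -0.159]
lin [0.771, -0.306, 0.001] rot [-0.0, -0.0, -0.159]
lin [0.823, -0.106, 0.001] rot [-0.0, -0.0, -0.159]
lin [0.824, 0.1, 0.001] rot [-0.0, -0.0, -0.159]
lin [0.774, 0.3, 0.001] rot [-0.0, -0.0, -0.159]
```

Call:
play_rows(series=[{"linear": [0.1,-0.12,0],"rotation": [0,0,-0.03],"jaw": 1},{"linear": [0.21,-0.25,0],"rotation": [0,0,-0.06],"jaw": 1},{"linear": [0.32,-0.38,0],"rotation": [0,0,-0.095],"jaw": 1},{"linear": [0.43,-0.51,0],"rotation": [0,0,-0.127],"jaw": 1},{"linear": [0.53,-0.64,0],"rotation": [0,0,-0.16],"jaw": 1}])

```text
time_s: 0.57
eef_pos: [306.1, -573.9, 231.0]
eef_rot: [-180.0, -0.0, 36.9]
force: [-0.4, -0.2, 0.4]
width: 85.3
```

Call:
play_rows(series=[{"linear": [0.13,-0.1,0],"rotation": [0,0,-0.03],"jaw": 1},{"linear": [0.27,-0.2,0],"rotation": [0,0,-0.06],"jaw": 1},{"linear": [0.4,-0.29,0],"rotation": [0,0,-0.095],"jaw": 1},{"linear": [0.54,-0.39,0],"rotation": [0,0,-0.127],"jaw": 1},{"linear": [0.67,-0.49,0],"rotation": [0,0,-0.16],"jaw": 1}])

```text
time_s: 0.98
eef_pos: [335.1, -478.7, 231.1]
eef_rot: [-180.0, -0.0, 51.3]
force: [-0.8, -0.5, 0.6]
width: 85.4
```

Call:
play_rows(series=[{"linear": [0.15,-0.06,0],"rotation": [0,0,-0.03],"jaw": 1},{"linear": [0.31,-0.12,0],"rotation": [0,0,-0.06],"jaw": 1},{"linear": [0.46,-0.18,0],"rotation": [0,0,-0.095],"jaw": 1},{"linear": [0.62,-0.24,0],"rotation": [0,0,-0.127],"jaw": 1},{"linear": [0.77,-0.31,0],"rotation": [0,0,-0.16],"jaw": 1}])

```text
time_s: 1.4
eef_pos: [364.6, -382.7, 231.3]
eef_rot: [180.0, -0.0, 65.9]
force: [1.9, -0.5, -0.9]
width: 85.3
```

```bash
python3 plan.py 455 -100 230 108
```

```text
t 1.4 at [ 364.6 -382.7  231.3] [179.99  -0.    65.88] w 85.3 F [ 1.9 -0.5 -0.9]
lin [0.819, -0.092, 0.004] rot [0.0, 0.0, -0.156]
lin [0.817, 0.11, 0.004] rot [0.0, 0.0, -0.156]
lin [0.766, 0.305, 0.004] rot [0.0, 0.0, -0.156]
```

Tracking is good. Continue.

Call:
play_rows(series=[{"linear": [0.16,-0.02,0],"rotation": [0,0,-0.03],"jaw": 1},{"linear": [0.33,-0.04,0],"rotation": [0,0,-0.06],"jaw": 1},{"linear": [0.49,-0.05,0],"rotation": [0,0,-0.095],"jaw": 1},{"linear": [0.66,-0.07,0],"rotation": [0,0,-0.125],"jaw": 1},{"linear": [0.82,-0.09,0],"rotation": [0,0,-0.156],"jaw": 1}])

```text
time_s: 1.82
eef_pos: [395.3, -288.5, 231.3]
eef_rot: [180.0, 0.0, 79.9]
force: [0.0, -0.5, -0.0]
width: 85.2
```

Call:
play_rows(series=[{"linear": [0.16,0.02,0],"rotation": [0,0,-0.03],"jaw": 1},{"linear": [0.33,0.04,0],"rotation": [0,0,-0.06],"jaw": 1},{"linear": [0.49,0.06,0],"rotation": [0,0,-0.095],"jaw": 1},{"linear": [0.66,0.09,0],"rotation": [0,0,-0.125],"jaw": 1},{"linear": [0.82,0.11,0],"rotation": [0,0,-0.156],"jaw": 1}])

```text
time_s: 2.23
eef_pos: [426.0, -194.1, 231.3]
eef_rot: [180.0, 0.0, 94.0]
force: [-0.1, 0.6, 0.5]
width: 85.4
```

Call:
play_rows(series=[{"linear": [0.2,0.08,0],"rotation": [0,0,-0.04],"jaw": 1},{"linear": [0.4,0.16,0],"rotation": [0,0,-0.08],"jaw": 1},{"linear": [0.6,0.24,0],"rotation": [0,0,-0.12],"jaw": 1},{"linear": [0.766,0.305,0],"rotation": [0,0,-0.156],"jaw": 1},{"linear": [0.766,0.305,0],"rotation": [0,0,-0.156],"jaw": 1}])

```text
time_s: 2.65
eef_pos: [457.5, -97.0, 231.6]
eef_rot: [179.9, -0.1, 108.4]
force: [0.3, 1.2, 0.8]
width: 85.5
```

```bash
python3 - <<'E'
from h import *
print(ctrl.read_state()['eef_pos'],ctrl.read_state()['eef_rot'])
im,m=snap('wrist','w1'); np.save('pics/w1.npy',m,allow_pickle=True)
E
python3 plan.py 455 62 230 115
```

```text
[457.53712771 -96.98207817 231.5933032 ] [ 1.79877929e+02 -5.92223778e-02  1.08353570e+02]
t 2.7 at [456.7 -99.1 231.4] [ 1.7995e+02 -3.0000e-02  1.0810e+02] w 85.5 F [-0.4 -0.6 -1.2]
lin [0.64, 0.202, 0.006] rot [0.0, -0.0, -0.038]
lin [0.627, 0.24, 0.006] rot [0.0, -0.0, -0.038]
```

View pics/w1.png

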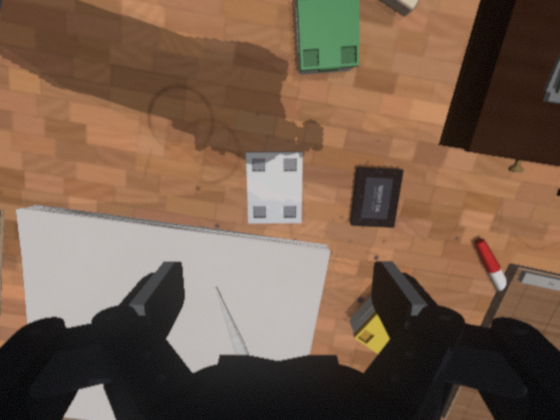

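```bash
cat > crop.py <<'E'
import sys,cv2
f,x0,y0,x1,y1,s=sys.argv[1],*map(int,sys.argv[2:7])
a=cv2.imread(f'pics/{f}.png')[y0:y1,x0:x1]
cv2.imwrite(f'pics/{f}_c{x0}_{y0}.png',cv2.resize(a,None,fx=s,fy=s,interpolation=cv2.INTER_CUBIC))
E
python3 crop.py w1 230 140 420 240 4
```

```text
(no output)
```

View pics/w1_c230_140.png

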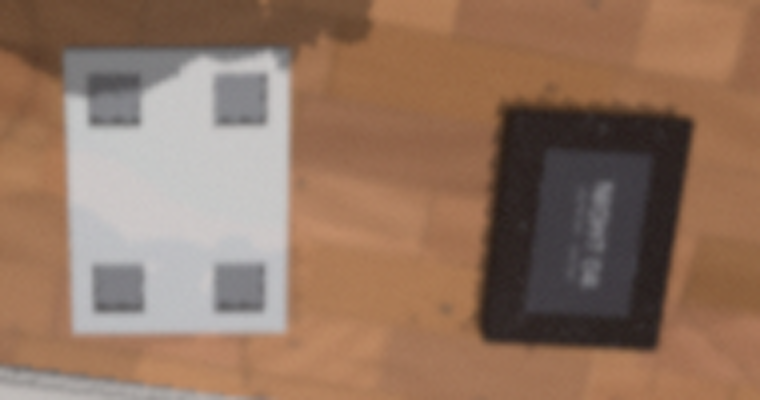

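```bash
python3 - <<'E'
from fit import *
m=np.load('pics/w1.npy',allow_pickle=True).item()
C=lambda *p:[(230+u/4,140+v/4) for u,v in p]
print('base',np.round(fit([(m,C((64,49),(291,47),(288,331),(73,335)))],12,64,84)[:4],2))
print('baserec',np.round(fit([(m,C((115,99),(241,98),(240,288),(119,289)))],12,36,56)[:4],2))
print('pad',np.round(fit([(m,C((504,106),(692,119),(657,348),(482,340)))],12,54,72)[:4],2))
E
```

```text
base [ 4.5735e+02 -1.0552e+02  1.8890e+01  2.9000e-01]
baserec [ 4.5733e+02 -1.0572e+02  1.8680e+01  1.6000e-01]
pad [573.78 -78.63  15.89   0.71]
```

Call:
play_rows(series=[{"linear": [0.13,0.04,0.02],"rotation": [0,0,-0.01],"jaw": 1},{"linear": [0.26,0.08,0.05],"rotation": [0,0,-0.02],"jaw": 1},{"linear": [0.4,0.12,0.08],"rotation": [0,0,-0.03],"jaw": 1},{"linear": [0.53,0.16,0.1],"rotation": [0,0,-0.038],"jaw": 1},{"linear": [0.64,0.2,0.12],"rotation": [0,0,-0.038],"jaw": 1}])

```text
time_s: 3.12
eef_pos: [455.0, -21.0, 216.6]
eef_rot: [-180.0, 0.0, 111.2]
force: [0.3, -0.2, 0.2]
width: 85.3
```

Call:
play_rows(series=[{"linear": [0.15,0.06,0.05],"rotation": [0,0,-0.01],"jaw": 1},{"linear": [0.3,0.12,0.1],"rotation": [0,0,-0.02],"jaw": 1},{"linear": [0.45,0.18,0.13],"rotation": [0,0,-0.03],"jaw": 1},{"linear": [0.6,0.24,0.13],"rotation": [0,0,-0.038],"jaw": 1},{"linear": [0.63,0.24,0.13],"rotation": [0,0,-0.038],"jaw": 1}])

```text
time_s: 3.53
eef_pos: [455.2, 62.1, 201.2]
eef_rot: [180.0, -0.1, 114.8]
force: [0.1, -0.2, 0.6]
width: 85.3
```

```bash
python3 - <<'E'
from h import *
print(ctrl.read_state()['eef_pos'],ctrl.read_state()['eef_rot'])
im,m=snap('wrist','w2'); np.save('pics/w2.npy',m,allow_pickle=True)
E
python3 plan.py 455 62 200 115
```

```text
[455.22873266  62.05065656 201.20393129] [ 1.79952046e+02 -5.42364774e-02  1.14768721e+02]
t 3.58 at [454.8  61.1 201.2] [ 1.7999e+02 -3.0000e-02  1.1473e+02] w 85.4 F [-0.5 -0.2  0.5]
lin [0.006, 0.005, 0.01] rot [0.0, -0.0, -0.003]
```

View pics/w2.png

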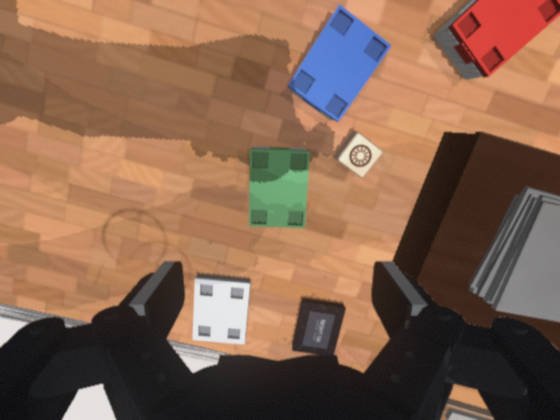

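```bash
python3 crop.py w2 230 0 400 240 4 ;python3 crop.py w2 230 0 400 125 4; python3 crop.py w2 230 130 330 240 5; python3 crop.py w2 185 265 355 365 4; rm pics/w2_c230_0.png;python3 crop.py w2 280 0 400 125 4; python3 - <<'E'
import cv2,numpy as np
a=cv2.imread('pics/w2_c230_130.png');b=cv2.imread('pics/w2_c280_0.png')
print(a.shape,b.shape)
E
```

```text
(550, 500, 3) (500, 480, 3)
```

View pics/w2_c230_130.png

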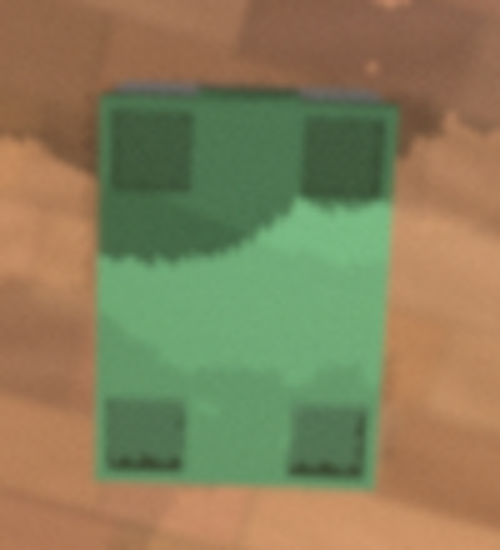

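View pics/w2_c185_265.png

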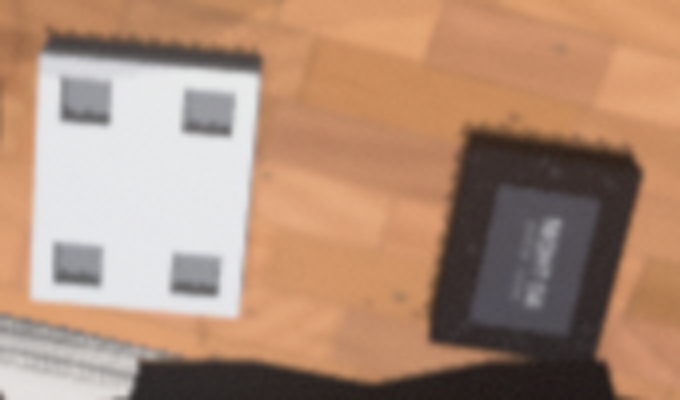

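View pics/w2_c280_0.png

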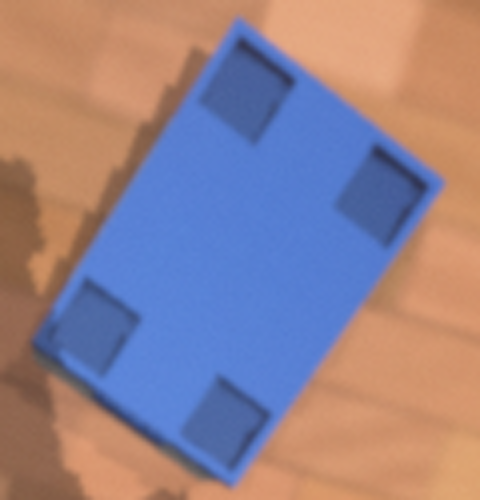

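```bash
python3 - <<'E'
from fit import *
m=np.load('pics/w2.npy',allow_pickle=True).item()
C=lambda x,y,s,*p:[(x+u/s,y+v/s) for u,v in p]
f=lambda n,z,w,l,P:print(n,np.round(fit([(m,P)],z,w,l)[:4],2))
f('green',44,56,76,C(230,130,5,(101,96),(398,104),(373,489),(97,480)))
f('greenrec',44,36,56,C(230,130,5,(151,152),(345,157),(328,441),(146,436)))
f('base',12,64,84,C(185,265,4,(40,53),(260,70),(240,317),(31,300)))
f('baserec',12,36,56,C(185,265,4,(86,100),(209,112),(196,275),(78,264)))
f('blue',44,56,76,C(280,0,4,(238,18),(443,183),(232,487),(36,342)))
f('bluerec',44,36,56,C(280,0,4,(248,90),(383,196),(225,424),(93,327)))
f('pad',12,54,72,C(185,265,4,(468,138),(640,165),(603,355),(432,342)))
E
```

```text
green [4.5427e+02 6.6230e+01 2.2790e+01 2.7000e-01]
greenrec [4.5441e+02 6.6040e+01 2.2780e+01 2.0000e-01]
base [ 4.5724e+02 -1.0497e+02  1.9180e+01  3.2000e-01]
baserec [ 4.5718e+02 -1.0529e+02  1.8670e+01  1.1000e-01]
blue [455.92 188.4   -9.08   0.56]
bluerec [ 4.559e+02  1.887e+02 -9.350e+00  2.200e-01]
pad [574.25 -75.76  17.48   0.84]
```

```bash
python3 plan.py 454.3 66.1 100 112.8
```

```text
t 3.58 at [454.8  61.1 201.2] [ 1.7999e+02 -3.0000e-02  1.1473e+02] w 85.4 F [-0.5 -0.2  0.5]
lin [0.039, 0.014, 0.843] rot [0.0, -0.0, 0.021]
```

Call:
play_rows(series=[{"linear": [0.02,0.01,0.15],"rotation": [0,0,0.01],"jaw": 1},{"linear": [0.039,0.014,0.32],"rotation": [0,0,0.021],"jaw": 1},{"linear": [0.039,0.014,0.5],"rotation": [0,0,0.021],"jaw": 1},{"linear": [0.039,0.014,0.68],"rotation": [0,0,0.021],"jaw": 1},{"linear": [0.039,0.014,0.843],"rotation": [0,0,0.021],"jaw": 1}])

```text
time_s: 4.0
eef_pos: [454.4, 62.7, 99.1]
eef_rot: [-180.0, 0.0, 112.6]
force: [0.6, 0.4, 0.3]
width: 85.1
```

```bash
python3 plan.py 454.3 66.1 7 112.8
```

```text
t 4.0 at [454.4  62.7  99.1] [-1.7997e+02  4.0000e-02  1.1257e+02] w 85.1 F [0.6 0.4 0.3]
lin [0.027, 0.01, 0.768] rot [-0.0, 0.0, -0.003]
```

```bash
cat > log.txt <<'E'
0.53 -0.64 0 -0.16
0.67 -0.49 0 -0.16
0.77 -0.31 0 -0.16
0.82 -0.09 0 -0.156
0.82 0.11 0 -0.156
0.766 0.305 0 -0.156
0.64 0.2 0.12 -0.038
0.63 0.24 0.13 -0.038
0.039 0.014 0.843 0.021
E
cat > cmd.py <<'E'
from h import *
def cmd():
    p=np.array([276.164,-670.342,231.275]); Rq=R.from_euler('xyz',[180,0,22.393],degrees=True)
    for l in open('log.txt'):
        a=list(map(float,l.split()))
        p=p+Rq.apply(np.array(a[:3])*120); Rq=Rq*R.from_rotvec([0,0,a[3]*np.pi/2])
    return p,Rq
if __name__=='__main__':
    p,q=cmd(); print(p,q.as_euler('xyz',degrees=True)); 
    for i in range(3): s=ctrl.read_state(); print(s['eef_pos'],s['eef_rot'],s['joint_positions'],s['dq'])
E
python3 cmd.py
```

```text
[454.63652458  64.3316512  100.115     ] [180.      0.    112.663]
[454.4367895   62.71608879  99.13091582] [-1.79966235e+02  3.79518390e-02  1.12568003e+02] [-7.92432008e-02  3.05765460e+01 -2.07403571e+01  1.31555614e+02
  2.87846013e+01  2.20588347e+01 -2.25584838e+01] [-22.43372353  22.80468569  28.43632535  10.46108749  26.59508948
 -35.30845801 -24.2095121 ]
[454.4367895   62.71608879  99.13091582] [-1.79966235e+02  3.79518390e-02  1.12568003e+02] [-7.92432008e-02  3.05765460e+01 -2.07403571e+01  1.31555614e+02
  2.87846013e+01  2.20588347e+01 -2.25584838e+01] [-22.43372353  22.80468569  28.43632535  10.46108749  26.59508948
 -35.30845801 -24.2095121 ]
[454.4367895   62.71608879  99.13091582] [-1.79966235e+02  3.79518390e-02  1.12568003e+02] [-7.92432008e-02  3.05765460e+01 -2.07403571e+01  1.31555614e+02
  2.87846013e+01  2.20588347e+01 -2.25584838e+01] [-22.43372353  22.80468569  28.43632535  10.46108749  26.59508948
 -35.30845801 -24.2095121 ]
```

```bash
cat > plan.py <<'E'
# usage: plan.py x y z yaw [log lines appended first via stdin]
import sys
from cmd import *
def plan(tgt,yaw,lim=119,rlim=34):
    s=ctrl.read_state(); p,Rc=cmd(); tgt=np.array(tgt,float)
    print('t',round(s['time_s'],2),'cmd',np.round(p,1),round(Rc.as_euler('xyz',degrees=True)[2],2),'meas',np.round(s['eef_pos'],1),np.round(s['eef_rot'],1),'w',round(s['width'],1),'F',np.round(s['force'],1))
    Rt=R.from_euler('xyz',[180,0,yaw],degrees=True); n=1
    rv=(Rc.inv()*Rt).as_rotvec()
    while True:
        ok=np.degrees(np.linalg.norm(rv))/n<=rlim
        out=[];Rq=Rc
        for i in range(n):
            d=Rq.inv().apply((tgt-p)/n); ok&=np.abs(d).max()<=lim and np.linalg.norm(d)<=180
            out.append((d/120,rv/n/(np.pi/2))); Rq=Rq*R.from_rotvec(rv/n)
        if ok: break
        n+=1
    for d,r in out: print('lin',np.round(d,3).tolist(),'rotz',round(r[2],3))
if __name__=='__main__':
    a=list(map(float,sys.argv[1:5])); 
    open('log.txt','a').write(''.join(l+'\n' for l in sys.argv[5:]))
    plan(a[:3],a[3])
E
mv cmd.py cmdpose.py; sed -i 's/from cmd import/from cmdpose import/' plan.py
python3 plan.py 454.3 66.1 7 112.8
```

```text
t 4.0 cmd [454.6  64.3 100.1] 112.66 meas [454.4  62.7  99.1] [-180.     0.   112.6] w 85.1 F [0.6 0.4 0.3]
lin [0.015, 0.003, 0.776] rotz -0.002
```

Call:
play_rows(series=[{"linear": [0.015,0.003,0.15],"rotation": [0,0,-0.002],"jaw": 1},{"linear": [0.015,0.003,0.32],"rotation": [0,0,-0.002],"jaw": 1},{"linear": [0.015,0.003,0.5],"rotation": [0,0,-0.002],"jaw": 1},{"linear": [0.015,0.003,0.66],"rotation": [0,0,-0.002],"jaw": 1},{"linear": [0.015,0.003,0.776],"rotation": [0,0,-0.002],"jaw": 1}])

```text
time_s: 4.42
eef_pos: [454.1, 64.7, 5.7]
eef_rot: [-179.9, 0.0, 112.8]
force: [0.5, 0.6, -0.1]
width: 85.4
```

Call:
play_rows(grip_force=40, series=[{"linear": [0,0,0],"rotation": [0,0,0],"jaw": 1},{"linear": [0,0,0],"rotation": [0,0,0],"jaw": 1},{"linear": [0,0,0],"rotation": [0,0,0],"jaw": -1},{"linear": [0,0,0],"rotation": [0,0,0],"jaw": -1},{"linear": [0,0,0],"rotation": [0,0,0],"jaw": -1}])

```text
time_s: 4.83
eef_pos: [454.8, 65.8, 8.0]
eef_rot: [179.9, 0.0, 112.8]
force: [-0.8, 0.1, 7.9]
width: 55.5
```

Call:
play_rows(series=[{"linear": [0,0,0],"rotation": [0,0,0],"jaw": -1},{"linear": [0,0,0],"rotation": [0,0,0],"jaw": -1},{"linear": [0,0,0],"rotation": [0,0,0],"jaw": -1},{"linear": [0,0,0],"rotation": [0,0,0],"jaw": -1},{"linear": [0,0,0],"rotation": [0,0,0],"jaw": -1}])

```text
time_s: 5.25
eef_pos: [454.8, 65.8, 8.1]
eef_rot: [179.9, 0.0, 112.8]
force: [-0.1, 0.5, 5.1]
width: 56.0
```

```bash
python3 plan.py 454.3 66.1 107 112.8 ".015 .003 .776 -.002"
```

```text
t 5.25 cmd [454.3  66.1   7. ] 112.84 meas [454.8  65.8   8.1] [179.9   0.  112.8] w 56.0 F [-0.1  0.5  5.1]
lin [-0.0, 0.0, -0.833] rotz 0.0
```

Call:
play_rows(series=[{"linear": [0,0,-0.08],"rotation": [0,0,0],"jaw": -1},{"linear": [0,0,-0.25],"rotation": [0,0,0],"jaw": -1},{"linear": [0,0,-0.45],"rotation": [0,0,0],"jaw": -1},{"linear": [0,0,-0.65],"rotation": [0,0,0],"jaw": -1},{"linear": [0,0,-0.833],"rotation": [0,0,0],"jaw": -1}])

```text
time_s: 5.67
eef_pos: [454.0, 65.7, 109.0]
eef_rot: [180.0, 0.0, 112.8]
force: [0.3, 0.4, -1.4]
width: 55.4
```

```bash
python3 plan.py 457.2 -105.5 80 108.7 "0 0 -.833 0"; python3 - <<'E'
from h import *
im,m=snap('wrist','w3'); np.save('pics/w3.npy',m,allow_pickle=True)
E
```

```text
t 5.67 cmd [454.3  66.1 107. ] 112.84 meas [454.   65.7 109. ] [180.    0.  112.8] w 55.4 F [ 0.3  0.4 -1.4]
lin [-0.664, -0.266, 0.112] rotz 0.023
lin [-0.673, -0.242, 0.112] rotz 0.023
```

View pics/w3.png

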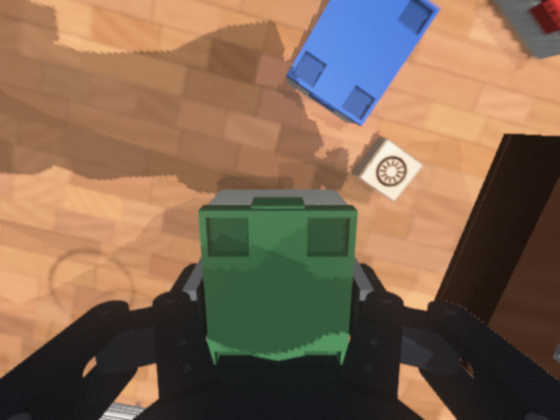

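```bash
python3 - <<'E'
from fit import *
m=np.load('pics/w3.npy',allow_pickle=True).item(); s=ctrl.read_state(); print(s['eef_pos'])
# recess centres front: edges
for z in (143,145,147):
  C=corners(454.0,65.7,np.radians(22.8),z,56,76); print(z,[np.round(w2px(m,c),1) for c in C])
for u,v in ((200,207),(356,207)): print(px2w(m,u,v,145))
E
```

```text
[455.32437914  65.85824083 111.99023743]
143 [array([211.6, 383.4]), array([344. , 383.3]), array([356.2, 210.7]), array([199.4, 210.8])]
145 [array([210.6, 387.2]), array([344.9, 387.2]), array([357.6, 212.3]), array([198.1, 212.3])]
147 [array([209.7, 391.2]), array([345.9, 391.1]), array([359. , 213.9]), array([196.7, 214. ])]
[413.4432789   91.98217757 145.        ]
[463.71210216 113.10364993 145.        ]
```

Call:
play_rows(series=[{"linear": [-0.08,-0.03,0],"rotation": [0,0,0],"jaw": -1},{"linear": [-0.2,-0.08,0.03],"rotation": [0,0,0.01],"jaw": -1},{"linear": [-0.35,-0.14,0.06],"rotation": [0,0,0.02],"jaw": -1},{"linear": [-0.51,-0.2,0.09],"rotation": [0,0,0.023],"jaw": -1},{"linear": [-0.664,-0.266,0.112],"rotation": [0,0,0.023],"jaw": -1}])

```text
time_s: 6.13
eef_pos: [455.2, -21.5, 92.7]
eef_rot: [-179.9, 0.0, 110.8]
force: [0.9, 0.6, -0.3]
width: 55.7
```

Call:
play_rows(series=[{"linear": [-0.16,-0.06,0.03],"rotation": [0,0,0],"jaw": -1},{"linear": [-0.32,-0.12,0.06],"rotation": [0,0,0.01],"jaw": -1},{"linear": [-0.47,-0.17,0.09],"rotation": [0,0,0.02],"jaw": -1},{"linear": [-0.6,-0.22,0.11],"rotation": [0,0,0.023],"jaw": -1},{"linear": [-0.673,-0.242,0.112],"rotation": [0,0,0.023],"jaw": -1}])

```text
time_s: 6.55
eef_pos: [455.9, -108.4, 79.0]
eef_rot: [-179.8, 0.0, 108.5]
force: [-0.6, -0.1, -1.8]
width: 55.9
```

Call:
play_rows(series=[{"linear": [0,0,0.15],"rotation": [0,0,0],"jaw": -1},{"linear": [0,0,0.28],"rotation": [0,0,0],"jaw": -1},{"linear": [0,0,0.33],"rotation": [0,0,0],"jaw": -1},{"linear": [0,0,0.35],"rotation": [0,0,0],"jaw": -1},{"linear": [0,0,0.35],"rotation": [0,0,0],"jaw": -1}])

```text
time_s: 6.97
eef_pos: [456.9, -105.2, 37.7]
eef_rot: [-179.9, -0.0, 108.8]
force: [0.8, 0.6, -1.1]
width: 55.6
```

```bash
python3 plan.py 457.2 -105.5 14 108.7 "-.664 -.266 .112 .023" "-.673 -.242 .112 .023" "0 0 .35 0"; python3 - <<'E'
from h import *
im,m=snap('wrist','w4'); im,m=snap('side','s4')
E
python3 crop.py s4 150 180 350 330 3
```

```text
t 6.97 cmd [ 457.3 -105.5   38.1] 108.7 meas [ 456.9 -105.2   37.7] [-179.9   -0.   108.8] w 55.6 F [ 0.8  0.6 -1.1]
lin [0.0, -0.001, 0.201] rotz 0.0
```

View pics/s4_c150_180.png

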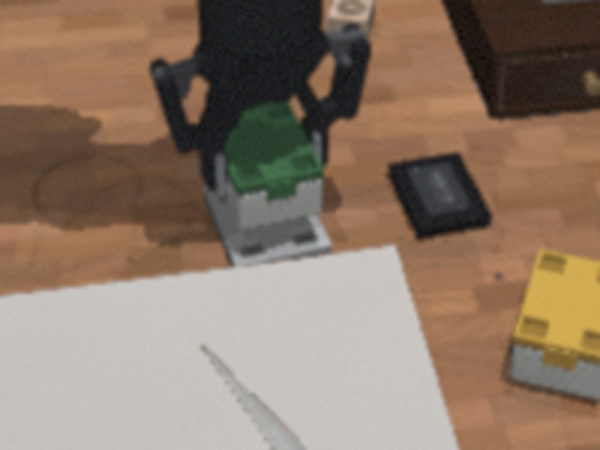

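View pics/w4.png

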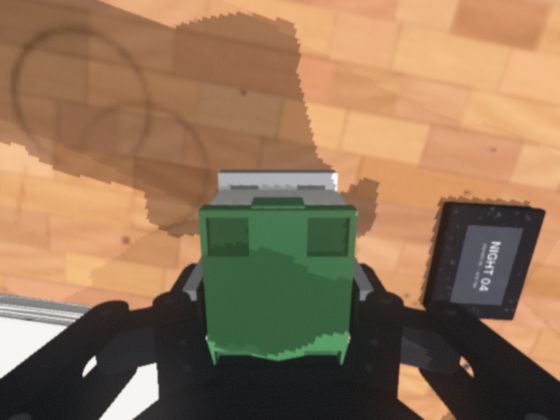

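```bash
python3 - <<'E'
from fit import *
m=vision.camera_model('wrist'); s=ctrl.read_state(); p=np.array(s['eef_pos']); print(p,s['eef_rot'])
y=np.radians(s['eef_rot'][2]); t=np.array([np.cos(y),np.sin(y)]); n=np.array([np.sin(y),-np.cos(y)])
for u,v,z in ((219,171,12),(338,172,12),(200,207,p[2]+37),(356,207,p[2]+37),(200,207,p[2]+36),(200,207,p[2]+35)):
  q=px2w(m,u,v,z)[:2]-p[:2]; print(u,v,'along',q@t,'across',q@n)
E
```

```text
[ 457.38565644 -105.25344758   38.41762312] [1.79995469e+02 7.59986908e-03 1.08742758e+02]
219 171 along 42.78177710689161 across -31.5114456309783
338 172 along 42.21960529945051 across 32.3646053573175
200 207 along 40.20671208511607 across -26.972797557237044
356 207 along 40.18430367327626 across 27.061650975812526
200 207 along 39.93153272331267 across -27.2263714318482
200 207 along 39.656353361509275 across -27.479945306459364
```

Call:
play_rows(series=[{"linear": [-0.004,0.002,0.05],"rotation": [0,0,0],"jaw": -1},{"linear": [-0.004,0.002,0.1],"rotation": [0,0,0],"jaw": -1},{"linear": [-0.004,0.002,0.13],"rotation": [0,0,0],"jaw": -1},{"linear": [-0.004,0.002,0.16],"rotation": [0,0,0],"jaw": -1},{"linear": [-0.004,0.002,0.18],"rotation": [0,0,0],"jaw": -1}])

```text
time_s: 7.48
eef_pos: [457.6, -105.8, 16.0]
eef_rot: [-180.0, -0.0, 108.7]
force: [1.3, 0.7, -1.1]
width: 55.5
```

Call:
play_rows(series=[{"linear": [0,0,0],"rotation": [0,0,0],"jaw": -1},{"linear": [0,0,0.01],"rotation": [0,0,0],"jaw": -1},{"linear": [0,0,0.02],"rotation": [0,0,0],"jaw": -1},{"linear": [0,0,0.02],"rotation": [0,0,0],"jaw": -1},{"linear": [0,0,0.02],"rotation": [0,0,0],"jaw": -1}])

```text
time_s: 7.9
eef_pos: [457.6, -105.8, 15.0]
eef_rot: [180.0, 0.0, 108.7]
force: [-2.7, 1.5, 15.1]
width: 55.8
```

Call:
play_rows(series=[{"linear": [0,0,0],"rotation": [0,0,0],"jaw": 1},{"linear": [0,0,0],"rotation": [0,0,0],"jaw": 1},{"linear": [0,0,0],"rotation": [0,0,0],"jaw": 1},{"linear": [0,0,0],"rotation": [0,0,0],"jaw": 1},{"linear": [0,0,0],"rotation": [0,0,0],"jaw": 1}])

```text
time_s: 8.32
eef_pos: [457.7, -105.9, 14.0]
eef_rot: [-180.0, -0.0, 108.7]
force: [0.3, 0.0, -0.0]
width: 85.5
```

Call:
play_rows(series=[{"linear": [0,0,-0.15],"rotation": [0,0,0],"jaw": 1},{"linear": [0,0,-0.35],"rotation": [0,0,0],"jaw": 1},{"linear": [0,0,-0.55],"rotation": [0,0,0],"jaw": 1},{"linear": [0,0,-0.8],"rotation": [0,0,0],"jaw": 1},{"linear": [0,0,-1],"rotation": [0,0,0],"jaw": 1}])

```text
time_s: 8.73
eef_pos: [457.4, -105.8, 135.6]
eef_rot: [-180.0, -0.0, 108.7]
force: [0.1, -0.2, 0.3]
width: 85.7
```

```bash
python3 plan.py 456 186 165 80.8 "-.004 .002 .18 0" "0 0 .02 0" "0 0 0 0" "0 0 -1 0"
```

```text
t 8.73 cmd [ 457.7 -105.9  134.1] 108.7 meas [ 457.4 -105.8  135.6] [-180.    -0.   108.7] w 85.7 F [ 0.1 -0.2  0.3]
lin [0.769, 0.256, -0.086] rotz 0.103
lin [0.801, 0.128, -0.086] rotz 0.103
lin [0.811, -0.003, -0.086] rotz 0.103
```

```bash
python3 - <<'E'
from h import *
im,m=snap('wrist','w5'); np.save('pics/w5.npy',m,allow_pickle=True)
E
python3 crop.py w5 180 120 380 320 3
```

View pics/w5_c180_120.png

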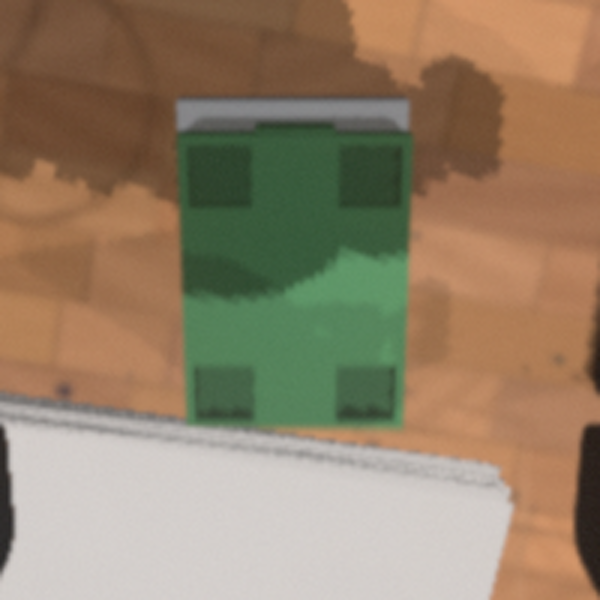

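```bash
python3 - <<'E'
from fit import *
m=np.load('pics/w5.npy',allow_pickle=True).item()
C=lambda x,y,s,*p:[(x+u/s,y+v/s) for u,v in p]
f=lambda n,z,w,l,P:print(n,np.round(fit([(m,P)],z,w,l)[:4],2))
f('green',51,56,76,C(180,120,3,(178,133),(412,130),(401,427),(188,426)))
f('greenrec',51,36,56,C(180,120,3,(219.5,176),(371,176),(366,393),(224,394)))
E
```

```text
green [ 457.55 -105.18   18.75    0.49]
greenrec [ 457.87 -105.85   18.73    0.49]
```

Call:
play_rows(series=[{"linear": [0.12,0.04,-0.01],"rotation": [0,0,0.02],"jaw": 1},{"linear": [0.27,0.1,-0.03],"rotation": [0,0,0.04],"jaw": 1},{"linear": [0.44,0.15,-0.05],"rotation": [0,0,0.06],"jaw": 1},{"linear": [0.61,0.21,-0.07],"rotation": [0,0,0.08],"jaw": 1},{"linear": [0.769,0.256,-0.086],"rotation": [0,0,0.103],"jaw": 1}])

```text
time_s: 9.2
eef_pos: [457.2, -7.6, 144.4]
eef_rot: [180.0, -0.0, 99.3]
force: [0.4, 1.4, -0.5]
width: 85.4
```

Call:
play_rows(series=[{"linear": [0.16,0.03,-0.02],"rotation": [0,0,0.02],"jaw": 1},{"linear": [0.32,0.05,-0.03],"rotation": [0,0,0.04],"jaw": 1},{"linear": [0.48,0.08,-0.05],"rotation": [0,0,0.06],"jaw": 1},{"linear": [0.64,0.1,-0.07],"rotation": [0,0,0.08],"jaw": 1},{"linear": [0.801,0.128,-0.086],"rotation": [0,0,0.103],"jaw": 1}])

```text
time_s: 9.62
eef_pos: [456.2, 89.5, 154.6]
eef_rot: [-180.0, 0.0, 90.1]
force: [-0.5, -0.3, 0.2]
width: 85.5
```

Call:
play_rows(series=[{"linear": [0.18,0,-0.02],"rotation": [0,0,0.025],"jaw": 1},{"linear": [0.38,0,-0.04],"rotation": [0,0,0.05],"jaw": 1},{"linear": [0.58,0,-0.06],"rotation": [0,0,0.08],"jaw": 1},{"linear": [0.76,-0.003,-0.08],"rotation": [0,0,0.1],"jaw": 1},{"linear": [0.811,-0.003,-0.086],"rotation": [0,0,0.103],"jaw": 1}])

```text
time_s: 10.03
eef_pos: [455.9, 189.8, 165.3]
eef_rot: [180.0, -0.1, 81.0]
force: [0.5, -0.0, 0.1]
width: 85.0
```

```bash
python3 plan.py 456 188.6 100 80.8 ".769 .256 -.086 .103" ".801 .128 -.086 .103" ".811 -.003 -.086 .103"; python3 - <<'E'
from h import *
im,m=snap('wrist','w6'); np.save('pics/w6.npy',m,allow_pickle=True)
E
python3 crop.py w6 180 120 380 320 3
```

```text
t 10.03 cmd [455.9 186.  165. ] 80.89 meas [455.9 189.8 165.3] [ 1.8e+02 -1.0e-01  8.1e+01] w 85.0 F [ 0.5 -0.   0.1]
lin [0.021, -0.003, 0.542] rotz 0.001
```

View pics/w6.png

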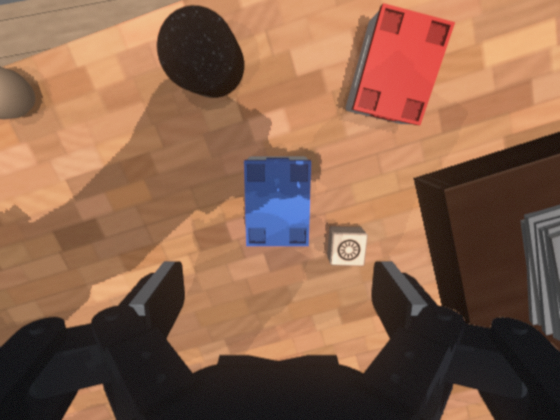

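View pics/w6_c180_120.png

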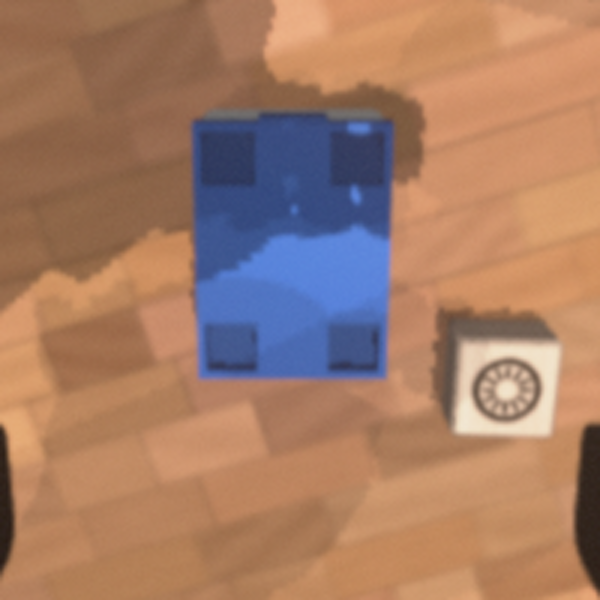

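```bash
python3 - <<'E'
from fit import *
m=np.load('pics/w6.npy',allow_pickle=True).item()
C=lambda x,y,s,*p:[(x+u/s,y+v/s) for u,v in p]
f=lambda n,z,w,l,P:print(n,np.round(fit([(m,P)],z,w,l)[:4],2))
f('blue',44,56,76,C(180,120,3,(193,121),(393,122),(386,377),(200,378)))
f('rec',44,36,56,C(180,120,3,(228,158),(357,159),(354,346),(232,347)))
f('stamp',24,34,34,C(180,120,3,(459,339),(560,339),(552,437),(454,434)))
T=np.array(m['world_from_camera']);print(T[:3,3])
E
```

```text
blue [ 4.5589e+02  1.8873e+02 -9.0300e+00  2.7000e-01]
rec [ 4.5579e+02  1.8851e+02 -8.9300e+00  1.3000e-01]
stamp [515.9  128.72  -9.57   0.77]
[466.65175733 257.97125704 308.30480873]
```

Call:
play_rows(series=[{"linear": [0.01,0,0.1],"rotation": [0,0,0],"jaw": 1},{"linear": [0.022,0,0.22],"rotation": [0,0,0],"jaw": 1},{"linear": [0.022,0,0.34],"rotation": [0,0,0],"jaw": 1},{"linear": [0.022,0,0.46],"rotation": [0,0,0],"jaw": 1},{"linear": [0.022,0,0.542],"rotation": [0,0,0],"jaw": 1}])

```text
time_s: 10.5
eef_pos: [456.0, 187.0, 98.6]
eef_rot: [-179.9, 0.1, 80.9]
force: [-0.1, -0.6, -0.7]
width: 85.5
```

Call:
play_rows(series=[{"linear": [0,0,0.15],"rotation": [0,0,0],"jaw": 1},{"linear": [0,0,0.32],"rotation": [0,0,0],"jaw": 1},{"linear": [0,0,0.5],"rotation": [0,0,0],"jaw": 1},{"linear": [0,0,0.66],"rotation": [0,0,0],"jaw": 1},{"linear": [0,0,0.775],"rotation": [0,0,0],"jaw": 1}])

```text
time_s: 10.92
eef_pos: [456.0, 187.5, 5.4]
eef_rot: [-179.9, 0.1, 80.9]
force: [0.4, -0.6, 0.4]
width: 85.4
```

Call:
play_rows(series=[{"linear": [0,0,0],"rotation": [0,0,0],"jaw": 1},{"linear": [0,0,0],"rotation": [0,0,0],"jaw": 1},{"linear": [0,0,0],"rotation": [0,0,0],"jaw": -1},{"linear": [0,0,0],"rotation": [0,0,0],"jaw": -1},{"linear": [0,0,0],"rotation": [0,0,0],"jaw": -1}])

```text
time_s: 11.33
eef_pos: [456.9, 188.5, 8.0]
eef_rot: [179.9, -0.0, 80.9]
force: [-0.7, -0.9, 6.9]
width: 55.9
```

Call:
play_rows(series=[{"linear": [0,0,0],"rotation": [0,0,0],"jaw": -1},{"linear": [0,0,0],"rotation": [0,0,0],"jaw": -1},{"linear": [0,0,0],"rotation": [0,0,0],"jaw": -1},{"linear": [0,0,0],"rotation": [0,0,0],"jaw": -1},{"linear": [0,0,0],"rotation": [0,0,0],"jaw": -1}])

```text
time_s: 11.75
eef_pos: [456.9, 188.5, 8.0]
eef_rot: [179.9, -0.0, 80.9]
force: [-0.9, -1.2, 7.5]
width: 55.7
```

Call:
play_rows(series=[{"linear": [0,0,-0.08],"rotation": [0,0,0],"jaw": -1},{"linear": [0,0,-0.25],"rotation": [0,0,0],"jaw": -1},{"linear": [0,0,-0.5],"rotation": [0,0,0],"jaw": -1},{"linear": [0,0,-0.75],"rotation": [0,0,0],"jaw": -1},{"linear": [0,0,-1],"rotation": [0,0,0],"jaw": -1}])

```text
time_s: 12.17
eef_pos: [456.0, 188.3, 128.7]
eef_rot: [-180.0, 0.0, 80.9]
force: [0.5, 0.5, -1.1]
width: 55.7
```

```bash
python3 plan.py 457.7 -105.8 120 108.7 ".022 0 .542 0" "0 0 .775 0" "0 0 -1 0"; python3 - <<'E'
from h import *
im,m=snap('wrist','w7'); np.save('pics/w7.npy',m,allow_pickle=True)
E
```

```text
t 12.17 cmd [456.3 188.6 127. ] 80.89 meas [456.  188.3 128.7] [-180.     0.    80.9] w 55.7 F [ 0.5  0.5 -1.1]
lin [-0.807, 0.133, 0.019] rotz -0.103
lin [-0.818, 0.001, 0.019] rotz -0.103
lin [-0.807, -0.13, 0.019] rotz -0.103
```

View pics/w7.png

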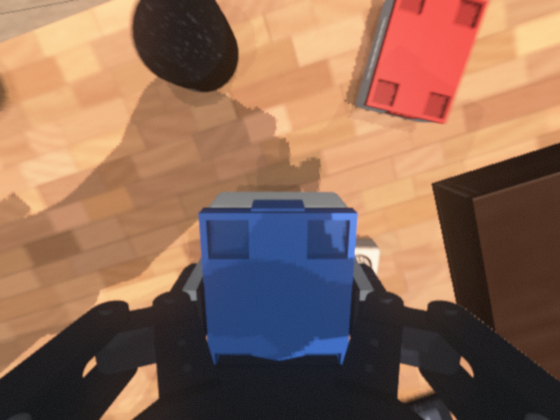

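Call:
play_rows(series=[{"linear": [-0.1,0.02,0],"rotation": [0,0,-0.01],"jaw": -1},{"linear": [-0.25,0.04,0],"rotation": [0,0,-0.03],"jaw": -1},{"linear": [-0.43,0.07,0.01],"rotation": [0,0,-0.055],"jaw": -1},{"linear": [-0.62,0.1,0.02],"rotation": [0,0,-0.08],"jaw": -1},{"linear": [-0.807,0.133,0.019],"rotation": [0,0,-0.103],"jaw": -1}])

```text
time_s: 12.63
eef_pos: [456.6, 89.4, 124.9]
eef_rot: [180.0, 0.0, 90.3]
force: [-0.3, -0.9, -1.1]
width: 55.2
```

Call:
play_rows(series=[{"linear": [-0.16,0,0],"rotation": [0,0,-0.02],"jaw": -1},{"linear": [-0.32,0,0],"rotation": [0,0,-0.04],"jaw": -1},{"linear": [-0.49,0,0.01],"rotation": [0,0,-0.06],"jaw": -1},{"linear": [-0.65,0,0.02],"rotation": [0,0,-0.08],"jaw": -1},{"linear": [-0.818,0.001,0.019],"rotation": [0,0,-0.103],"jaw": -1}])

```text
time_s: 13.05
eef_pos: [457.0, -8.8, 122.6]
eef_rot: [180.0, 0.0, 99.5]
force: [0.3, 0.9, -1.1]
width: 55.3
```

Call:
play_rows(series=[{"linear": [-0.18,-0.03,0],"rotation": [0,0,-0.02],"jaw": -1},{"linear": [-0.37,-0.06,0],"rotation": [0,0,-0.05],"jaw": -1},{"linear": [-0.55,-0.09,0.01],"rotation": [0,0,-0.08],"jaw": -1},{"linear": [-0.7,-0.11,0.02],"rotation": [0,0,-0.1],"jaw": -1},{"linear": [-0.802,-0.13,0.019],"rotation": [0,0,-0.103],"jaw": -1}])

```text
time_s: 13.47
eef_pos: [457.2, -107.5, 120.2]
eef_rot: [-180.0, 0.0, 108.7]
force: [-0.2, 0.2, -1.3]
width: 55.3
```

Call:
play_rows(series=[{"linear": [0,0,0.12],"rotation": [0,0,0],"jaw": -1},{"linear": [0,0,0.27],"rotation": [0,0,0],"jaw": -1},{"linear": [0,0,0.36],"rotation": [0,0,0],"jaw": -1},{"linear": [0,0,0.4],"rotation": [0,0,0],"jaw": -1},{"linear": [0,0,0.4],"rotation": [0,0,0],"jaw": -1}])

```text
time_s: 13.88
eef_pos: [457.1, -105.1, 71.6]
eef_rot: [-179.9, -0.0, 108.7]
force: [0.0, -0.1, -1.0]
width: 55.4
```

```bash
python3 plan.py 457.5 -105.2 53 108.7 "-.807 .133 .019 -.103" "-.818 .001 .019 -.103" "-.802 -.13 .019 -.103" "0 0 .4 0"; python3 - <<'E'
from h import *
im,m=snap('wrist','w8'); np.save('pics/w8.npy',m,allow_pickle=True)
E
python3 crop.py w8 180 140 380 280 4
```

```text
t 13.88 cmd [ 457.6 -105.2   72.2] 108.7 meas [ 457.1 -105.1   71.6] [-179.9   -0.   108.7] w 55.4 F [ 0.  -0.1 -1. ]
lin [-0.0, -0.001, 0.16] rotz 0.0
```

View pics/w8_c180_140.png

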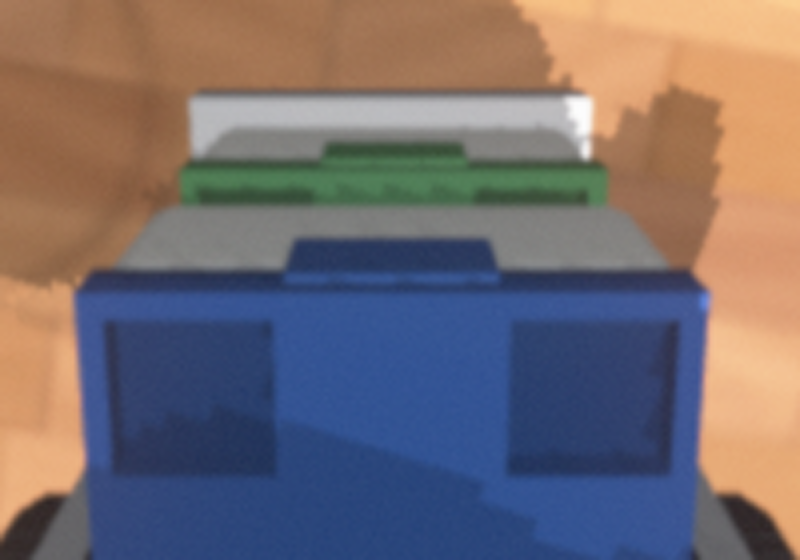

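Blue is held with symmetric alignment over green (green edges at 181..607, blue at 77..710, both centred on about 393). Lower it.

Call:
play_rows(series=[{"linear": [0,0,0.04],"rotation": [0,0,0],"jaw": -1},{"linear": [0,0,0.08],"rotation": [0,0,0],"jaw": -1},{"linear": [0,0,0.11],"rotation": [0,0,0],"jaw": -1},{"linear": [0,0,0.13],"rotation": [0,0,0],"jaw": -1},{"linear": [0,0,0.14],"rotation": [0,0,0],"jaw": -1}])

```text
time_s: 14.35
eef_pos: [457.5, -105.1, 55.1]
eef_rot: [-180.0, -0.0, 108.7]
force: [-0.1, -0.7, 0.0]
width: 55.7
```

Call:
play_rows(series=[{"linear": [0,0,0],"rotation": [0,0,0],"jaw": -1},{"linear": [0,0,0.01],"rotation": [0,0,0],"jaw": -1},{"linear": [0,0,0.02],"rotation": [0,0,0],"jaw": -1},{"linear": [0,0,0.02],"rotation": [0,0,0],"jaw": -1},{"linear": [0,0,0.02],"rotation": [0,0,0],"jaw": -1}])

```text
time_s: 14.77
eef_pos: [457.7, -105.2, 53.9]
eef_rot: [180.0, 0.1, 108.7]
force: [-2.1, 0.5, 15.6]
width: 55.7
```

Contact at 53.9 = 15 + 39: seated. Release and rise.

Call:
play_rows(series=[{"linear": [0,0,0],"rotation": [0,0,0],"jaw": 1},{"linear": [0,0,0],"rotation": [0,0,0],"jaw": 1},{"linear": [0,0,0],"rotation": [0,0,0],"jaw": 1},{"linear": [0,0,0],"rotation": [0,0,0],"jaw": 1},{"linear": [0,0,0],"rotation": [0,0,0],"jaw": 1}])

```text
time_s: 15.18
eef_pos: [457.6, -105.2, 52.9]
eef_rot: [-180.0, -0.0, 108.7]
force: [0.4, 0.3, 0.1]
width: 85.6
```

Call:
play_rows(series=[{"linear": [0,0,-0.15],"rotation": [0,0,0],"jaw": 1},{"linear": [0,0,-0.35],"rotation": [0,0,0],"jaw": 1},{"linear": [0,0,-0.55],"rotation": [0,0,0],"jaw": 1},{"linear": [0,0,-0.8],"rotation": [0,0,0],"jaw": 1},{"linear": [0,0,-1],"rotation": [0,0,0],"jaw": 1}])

```text
time_s: 15.6
eef_pos: [457.4, -104.9, 174.4]
eef_rot: [-180.0, -0.0, 108.7]
force: [0.1, -0.7, -0.5]
width: 85.2
```

```bash
python3 plan.py 645 -222 175 70 "0 0 .14 0" "0 0 .02 0" "0 0 -1 0"; python3 - <<'E'
from h import *
im,m=snap('wrist','w9'); np.save('pics/w9.npy',m,allow_pickle=True)
E
python3 crop.py w9 180 120 380 320 3
```

```text
t 15.6 cmd [ 457.6 -105.2  173. ] 108.7 meas [ 457.4 -104.9  174.4] [-180.    -0.   108.7] w 85.2 F [ 0.1 -0.7 -0.5]
lin [-0.712, 0.584, -0.009] rotz 0.215
lin [-0.478, 0.786, -0.009] rotz 0.215
```

View pics/w9_c180_120.png

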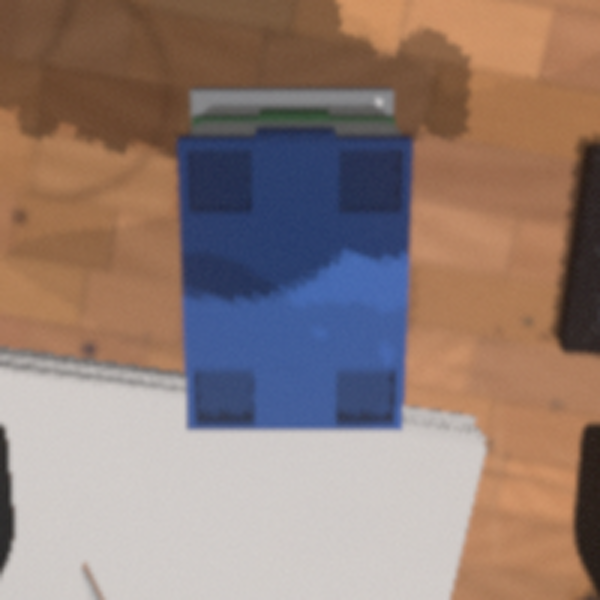

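Call:
play_rows(series=[{"linear": [-0.12,0.1,0],"rotation": [0,0,0.04],"jaw": 1},{"linear": [-0.26,0.21,0],"rotation": [0,0,0.08],"jaw": 1},{"linear": [-0.41,0.33,0],"rotation": [0,0,0.125],"jaw": 1},{"linear": [-0.56,0.46,0],"rotation": [0,0,0.17],"jaw": 1},{"linear": [-0.712,0.584,0],"rotation": [0,0,0.215],"jaw": 1}])

```text
time_s: 16.07
eef_pos: [552.0, -164.3, 172.7]
eef_rot: [-180.0, 0.0, 89.1]
force: [0.8, 0.1, 0.1]
width: 85.5
```

Call:
play_rows(series=[{"linear": [-0.1,0.17,0],"rotation": [0,0,0.045],"jaw": 1},{"linear": [-0.21,0.34,0],"rotation": [0,0,0.09],"jaw": 1},{"linear": [-0.31,0.51,0],"rotation": [0,0,0.135],"jaw": 1},{"linear": [-0.41,0.68,0],"rotation": [0,0,0.18],"jaw": 1},{"linear": [-0.478,0.786,0],"rotation": [0,0,0.215],"jaw": 1}])

```text
time_s: 16.48
eef_pos: [646.6, -223.4, 172.2]
eef_rot: [180.0, 0.0, 69.8]
force: [0.3, 0.0, -0.4]
width: 85.5
```

Call:
play_rows(series=[{"linear": [0,0,0],"rotation": [0,0,0],"jaw": 1},{"linear": [0,0,0],"rotation": [0,0,0],"jaw": 1},{"linear": [0,0,0],"rotation": [0,0,0],"jaw": 1},{"linear": [0,0,0],"rotation": [0,0,0],"jaw": 1},{"linear": [0,0,0],"rotation": [0,0,0],"jaw": 1}])

```text
time_s: 16.9
eef_pos: [644.3, -221.5, 173.0]
eef_rot: [-180.0, 0.0, 70.1]
force: [0.6, 0.0, -0.3]
width: 85.4
```

```bash
python3 plan.py 645 -222 100 70 "-.712 .584 0 .215" "-.478 .786 0 .215"; python3 - <<'E'
from h import *
im,m=snap('wrist','w10'); np.save('pics/w10.npy',m,allow_pickle=True)
E
python3 crop.py w10 180 120 380 320 3
```

```text
t 16.9 cmd [ 645. -222.  173.] 70.0 meas [ 644.3 -221.5  173. ] [-180.     0.    70.1] w 85.4 F [ 0.6  0.  -0.3]
lin [0.0, -0.0, 0.608] rotz 0.0
```

View pics/w10.png

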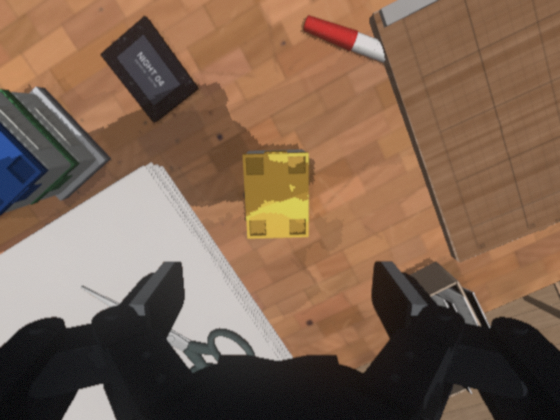

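View pics/w10_c180_120.png

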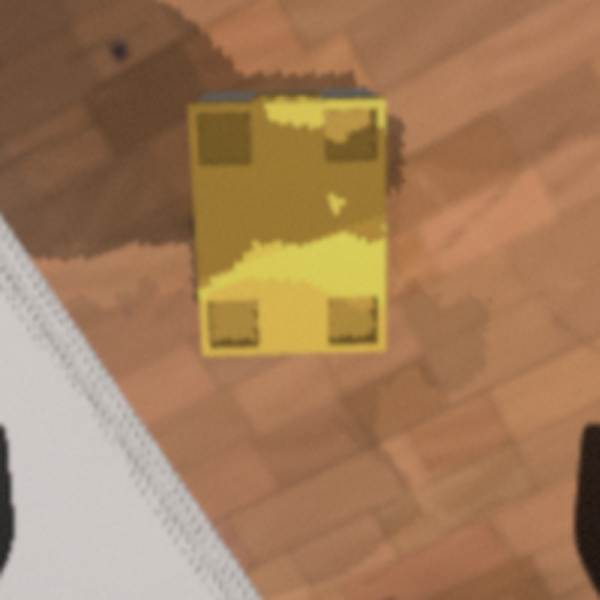

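```bash
python3 - <<'E'
from fit import *
m=np.load('pics/w10.npy',allow_pickle=True).item()
C=lambda x,y,s,*p:[(x+u/s,y+v/s) for u,v in p]
f=lambda n,z,w,l,P:print(n,np.round(fit([(m,P)],z,w,l)[:4],2))
f('yel',44,56,76,C(180,120,3,(189,103),(386,99),(385,352),(202,355)))
f('rec',44,36,56,C(180,120,3,(225,138),(351,135),(353,320),(233,324)))
n=np.array([np.sin(np.radians(70)),-np.cos(np.radians(70))]);t=np.array([np.cos(np.radians(70)),np.sin(np.radians(70))])
for u,v in ((0,215),(60,310),(120,400)):
  for z in (0,25):
    q=px2w(m,180+u/3,120+v/3,z)[:2]-np.array([645,-219]); print(u,v,z,'along',q@t,'across',q@n)
E
```

```text
yel [ 6.4481e+02 -2.1811e+02 -1.8720e+01  1.4000e-01]
rec [ 6.4483e+02 -2.1807e+02 -1.8420e+01  1.2000e-01]
0 215 0 along -4.094930457667643 across -99.35931297712932
0 215 25 along 1.5083536480584097 across -91.4747017878513
60 310 0 along -38.06015536344609 across -81.21093466965534
60 310 25 along -29.76902899827124 across -74.76249763469579
120 400 0 along -72.09068093542211 across -61.89164837964217
120 400 25 along -61.106544734529955 across -56.9720454465247
```

```bash
python3 plan.py 644.9 -218.2 100 71.4
```

```text
t 16.95 cmd [ 645. -222.  173.] 70.0 meas [ 644.4 -221.7  173.1] [-180.     0.    70.1] w 85.4 F [ 0.6  0.1 -0.7]
lin [0.03, -0.012, 0.608] rotz -0.016
```

Call:
play_rows(series=[{"linear": [0.015,-0.006,0.1],"rotation": [0,0,-0.01],"jaw": 1},{"linear": [0.03,-0.012,0.22],"rotation": [0,0,-0.016],"jaw": 1},{"linear": [0.03,-0.012,0.35],"rotation": [0,0,-0.016],"jaw": 1},{"linear": [0.03,-0.012,0.48],"rotation": [0,0,-0.016],"jaw": 1},{"linear": [0.03,-0.012,0.608],"rotation": [0,0,-0.016],"jaw": 1}])

```text
time_s: 17.37
eef_pos: [644.4, -217.8, 98.6]
eef_rot: [-180.0, -0.0, 71.5]
force: [0.2, 0.3, 0.3]
width: 85.6
```

Call:
play_rows(series=[{"linear": [0,0,0.15],"rotation": [0,0,0],"jaw": 1},{"linear": [0,0,0.32],"rotation": [0,0,0],"jaw": 1},{"linear": [0,0,0.5],"rotation": [0,0,0],"jaw": 1},{"linear": [0,0,0.66],"rotation": [0,0,0],"jaw": 1},{"linear": [0,0,0.775],"rotation": [0,0,0],"jaw": 1}])

```text
time_s: 17.78
eef_pos: [643.7, -217.6, 4.5]
eef_rot: [-179.9, -0.0, 71.5]
force: [-0.4, 0.0, -0.1]
width: 85.6
```

Call:
play_rows(series=[{"linear": [0,0,0],"rotation": [0,0,0],"jaw": 1},{"linear": [0,0,0],"rotation": [0,0,0],"jaw": 1},{"linear": [0,0,0],"rotation": [0,0,0],"jaw": -1},{"linear": [0,0,0],"rotation": [0,0,0],"jaw": -1},{"linear": [0,0,0],"rotation": [0,0,0],"jaw": -1}])

```text
time_s: 18.2
eef_pos: [645.6, -218.4, 8.4]
eef_rot: [179.9, 0.0, 71.4]
force: [-1.5, 0.6, 2.5]
width: 55.5
```

Call:
play_rows(series=[{"linear": [0,0,0],"rotation": [0,0,0],"jaw": -1},{"linear": [0,0,0],"rotation": [0,0,0],"jaw": -1},{"linear": [0,0,0],"rotation": [0,0,0],"jaw": -1},{"linear": [0,0,0],"rotation": [0,0,0],"jaw": -1},{"linear": [0,0,0],"rotation": [0,0,0],"jaw": -1}])

```text
time_s: 18.62
eef_pos: [645.6, -218.4, 8.4]
eef_rot: [179.9, 0.0, 71.4]
force: [-1.3, -0.3, 7.2]
width: 55.6
```

Call:
play_rows(series=[{"linear": [0,0,-0.08],"rotation": [0,0,0],"jaw": -1},{"linear": [0,0,-0.25],"rotation": [0,0,0],"jaw": -1},{"linear": [0,0,-0.5],"rotation": [0,0,0],"jaw": -1},{"linear": [0,0,-0.75],"rotation": [0,0,0],"jaw": -1},{"linear": [0,0,-1],"rotation": [0,0,0],"jaw": -1}])

```text
time_s: 19.03
eef_pos: [644.4, -218.1, 128.7]
eef_rot: [-180.0, -0.0, 71.5]
force: [0.8, -0.6, -2.2]
width: 55.4
```

```bash
python3 plan.py 457.6 -105.2 160 108.7 ".03 -.012 .608 -.016" "0 0 .775 0" "0 0 -1 0"; python3 - <<'E'
from h import *
im,m=snap('wrist','w11'); np.save('pics/w11.npy',m,allow_pickle=True)
E
```

```text
t 19.03 cmd [ 644.9 -218.2  127. ] 71.44 meas [ 644.4 -218.1  128.7] [-180.    -0.    71.5] w 55.4 F [ 0.8 -0.6 -2.2]
lin [0.198, -0.89, -0.138] rotz -0.207
lin [0.472, -0.78, -0.138] rotz -0.207
```

View pics/w11.png

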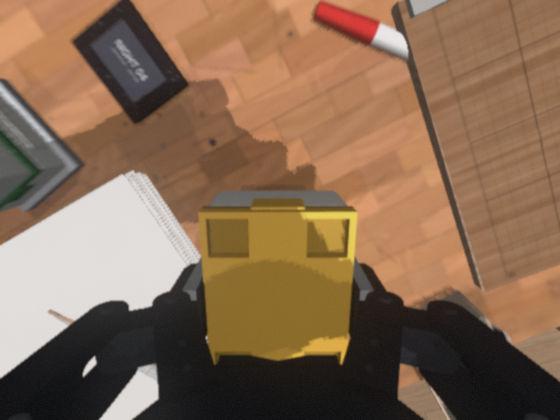

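Call:
play_rows(series=[{"linear": [0.02,-0.1,-0.03],"rotation": [0,0,-0.02],"jaw": -1},{"linear": [0.06,-0.26,-0.06],"rotation": [0,0,-0.06],"jaw": -1},{"linear": [0.1,-0.46,-0.09],"rotation": [0,0,-0.11],"jaw": -1},{"linear": [0.15,-0.67,-0.12],"rotation": [0,0,-0.16],"jaw": -1},{"linear": [0.198,-0.89,-0.138],"rotation": [0,0,-0.207],"jaw": -1}])

```text
time_s: 19.5
eef_pos: [550.4, -161.3, 144.4]
eef_rot: [179.9, 0.0, 90.3]
force: [0.2, 0.1, -0.9]
width: 55.6
```

Call:
play_rows(series=[{"linear": [0.1,-0.17,-0.03],"rotation": [0,0,-0.045],"jaw": -1},{"linear": [0.21,-0.35,-0.06],"rotation": [0,0,-0.09],"jaw": -1},{"linear": [0.32,-0.53,-0.09],"rotation": [0,0,-0.14],"jaw": -1},{"linear": [0.42,-0.69,-0.12],"rotation": [0,0,-0.19],"jaw": -1},{"linear": [0.472,-0.78,-0.138],"rotation": [0,0,-0.207],"jaw": -1}])

```text
time_s: 19.92
eef_pos: [455.2, -104.2, 160.8]
eef_rot: [-179.9, 0.0, 109.0]
force: [-0.7, 0.2, -1.6]
width: 55.1
```

Call:
play_rows(series=[{"linear": [0,0,0],"rotation": [0,0,0],"jaw": -1},{"linear": [0,0,0.12],"rotation": [0,0,0],"jaw": -1},{"linear": [0,0,0.27],"rotation": [0,0,0],"jaw": -1},{"linear": [0,0,0.38],"rotation": [0,0,0],"jaw": -1},{"linear": [0,0,0.4],"rotation": [0,0,0],"jaw": -1}])

```text
time_s: 20.33
eef_pos: [458.0, -105.7, 110.6]
eef_rot: [-179.9, -0.0, 108.6]
force: [-0.3, -0.3, -1.0]
width: 55.6
```

```bash
python3 plan.py 457.6 -105.2 92 108.7 ".198 -.89 -.138 -.207" ".472 -.78 -.138 -.207" "0 0 .4 0"; python3 - <<'E'
from h import *
im,m=snap('wrist','w12'); np.save('pics/w12.npy',m,allow_pickle=True)
E
python3 crop.py w12 180 140 380 280 4
```

```text
t 20.33 cmd [ 457.5 -105.1  112.1] 108.7 meas [ 458.  -105.7  110.6] [-179.9   -0.   108.6] w 55.6 F [-0.3 -0.3 -1. ]
lin [-0.001, 0.0, 0.168] rotz 0.0
```

View pics/w12_c180_140.png

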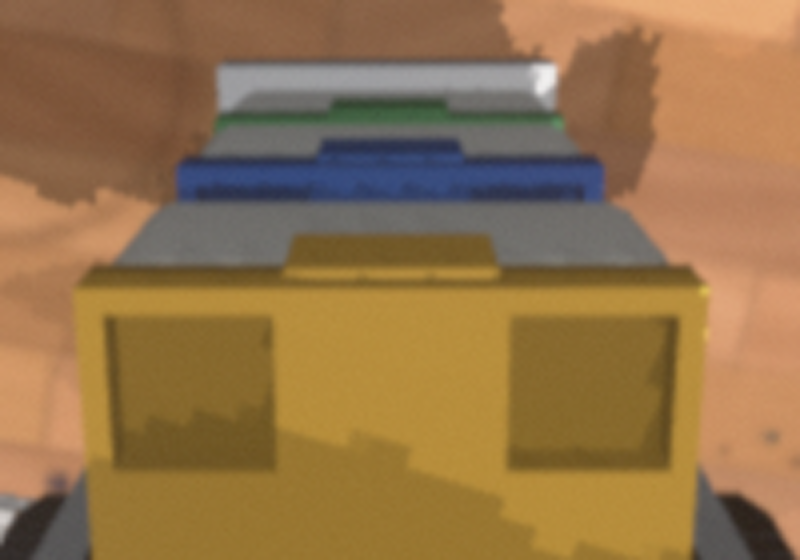

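Yellow aligned over blue (blue edges 178..603, yellow 77..709; centres within about 1 px). Lower.

Call:
play_rows(series=[{"linear": [0,0,0.04],"rotation": [0,0,0],"jaw": -1},{"linear": [0,0,0.08],"rotation": [0,0,0],"jaw": -1},{"linear": [0,0,0.11],"rotation": [0,0,0],"jaw": -1},{"linear": [0,0,0.13],"rotation": [0,0,0],"jaw": -1},{"linear": [0,0,0.145],"rotation": [0,0,0],"jaw": -1}])

```text
time_s: 20.8
eef_pos: [457.6, -105.2, 94.6]
eef_rot: [180.0, 0.0, 108.7]
force: [-0.1, -0.3, -1.1]
width: 55.5
```

Call:
play_rows(series=[{"linear": [0,0,0],"rotation": [0,0,0],"jaw": -1},{"linear": [0,0,0.01],"rotation": [0,0,0],"jaw": -1},{"linear": [0,0,0.02],"rotation": [0,0,0],"jaw": -1},{"linear": [0,0,0.02],"rotation": [0,0,0],"jaw": -1},{"linear": [0,0,0.02],"rotation": [0,0,0],"jaw": -1}])

```text
time_s: 21.22
eef_pos: [457.8, -105.1, 93.1]
eef_rot: [180.0, 0.1, 108.7]
force: [-1.4, 1.2, 9.7]
width: 55.7
```

Call:
play_rows(series=[{"linear": [0,0,0],"rotation": [0,0,0],"jaw": 1},{"linear": [0,0,0],"rotation": [0,0,0],"jaw": 1},{"linear": [0,0,0],"rotation": [0,0,0],"jaw": 1},{"linear": [0,0,0],"rotation": [0,0,0],"jaw": 1},{"linear": [0,0,0],"rotation": [0,0,0],"jaw": 1}])

```text
time_s: 21.63
eef_pos: [457.5, -105.1, 92.2]
eef_rot: [-180.0, -0.0, 108.7]
force: [-0.2, -0.4, 0.2]
width: 85.6
```

Call:
play_rows(series=[{"linear": [0,0,-0.15],"rotation": [0,0,0],"jaw": 1},{"linear": [0,0,-0.35],"rotation": [0,0,0],"jaw": 1},{"linear": [0,0,-0.55],"rotation": [0,0,0],"jaw": 1},{"linear": [0,0,-0.75],"rotation": [0,0,0],"jaw": 1},{"linear": [0,0,-0.9],"rotation": [0,0,0],"jaw": 1}])

```text
time_s: 22.05
eef_pos: [457.6, -104.9, 201.9]
eef_rot: [180.0, 0.0, 108.7]
force: [0.1, 0.2, -0.4]
width: 85.6
```

```bash
python3 plan.py 574 -80 170 107 "0 0 .145 0" "0 0 .02 0" "0 0 -.9 0"; python3 - <<'E'
from h import *
im,m=snap('wrist','w13'); np.save('pics/w13.npy',m,allow_pickle=True)
snap('side','s13')
E
python3 crop.py w13 180 120 380 320 3; python3 crop.py s13 150 120 350 270 3
```

```text
t 22.05 cmd [ 457.5 -105.1  200.3] 108.7 meas [ 457.6 -104.9  201.9] [180.    0.  108.7] w 85.6 F [ 0.1  0.2 -0.4]
lin [-0.113, 0.986, 0.253] rotz 0.019
```

View pics/w13_c180_120.png

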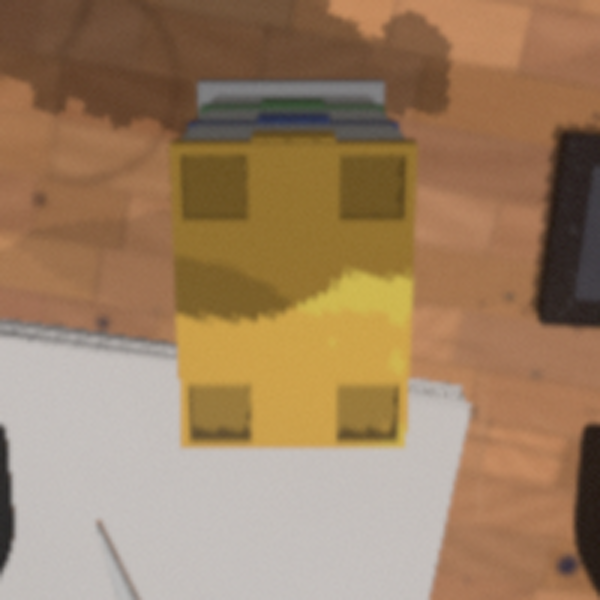

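View pics/s13_c150_120.png

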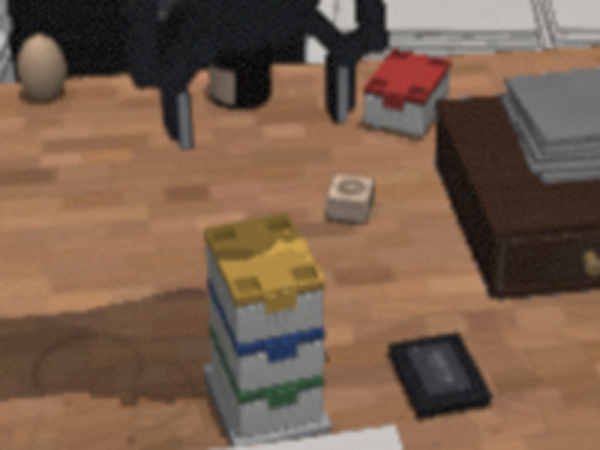

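Call:
play_rows(series=[{"linear": [-0.02,0.14,0],"rotation": [0,0,0],"jaw": 1},{"linear": [-0.05,0.36,0.05],"rotation": [0,0,0.01],"jaw": 1},{"linear": [-0.08,0.6,0.12],"rotation": [0,0,0.019],"jaw": 1},{"linear": [-0.1,0.84,0.2],"rotation": [0,0,0.019],"jaw": 1},{"linear": [-0.113,0.986,0.253],"rotation": [0,0,0.019],"jaw": 1}])

```text
time_s: 22.57
eef_pos: [576.2, -79.2, 168.2]
eef_rot: [180.0, -0.0, 107.0]
force: [0.4, 0.3, -0.3]
width: 85.4
```

Call:
play_rows(series=[{"linear": [0,0,0],"rotation": [0,0,0],"jaw": 1},{"linear": [0,0,0],"rotation": [0,0,0],"jaw": 1},{"linear": [0,0,0],"rotation": [0,0,0],"jaw": 1},{"linear": [0,0,0],"rotation": [0,0,0],"jaw": 1},{"linear": [0,0,0],"rotation": [0,0,0],"jaw": 1}])

```text
time_s: 22.98
eef_pos: [573.2, -80.5, 170.1]
eef_rot: [-180.0, 0.0, 107.0]
force: [0.0, 0.6, 0.7]
width: 85.4
```

```bash
python3 plan.py 574 -80 100 107 "-.113 .986 .253 .019"; python3 - <<'E'
from fit import *
im,m=snap('wrist','w14'); np.save('pics/w14.npy',m,allow_pickle=True)
m=np.load('pics/w13.npy',allow_pickle=True).item()
C=lambda x,y,s,*p:[(x+u/s,y+v/s) for u,v in p]
f=lambda n,z,w,l,P:print(n,np.round(fit([(m,P)],z,w,l)[:4],2))
f('yel',129,56,76,C(180,120,3,(172,142),(415,142),(406,445),(182,446)))
f('rec',129,36,56,C(180,120,3,(214,188),(373,188),(368,411),(221,412)))
E
python3 crop.py w14 180 120 380 320 3
```

```text
t 22.98 cmd [573.9 -80.  170. ] 106.99 meas [573.2 -80.5 170.1] [-180.    0.  107.] w 85.4 F [0.  0.6 0.7]
lin [0.0, 0.0, 0.583] rotz -0.0
yel [ 4.5780e+02 -1.0481e+02  1.8800e+01  3.3000e-01]
rec [ 4.5807e+02 -1.0543e+02  1.8930e+01  2.5000e-01]
```

View pics/w14_c180_120.png

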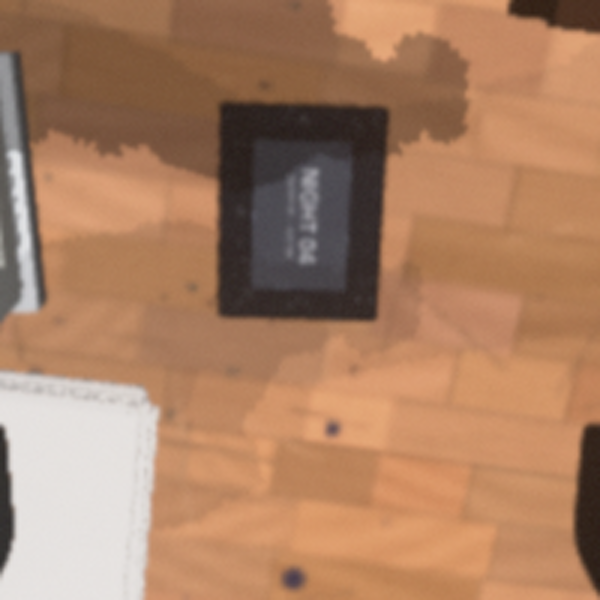

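View pics/w14.png

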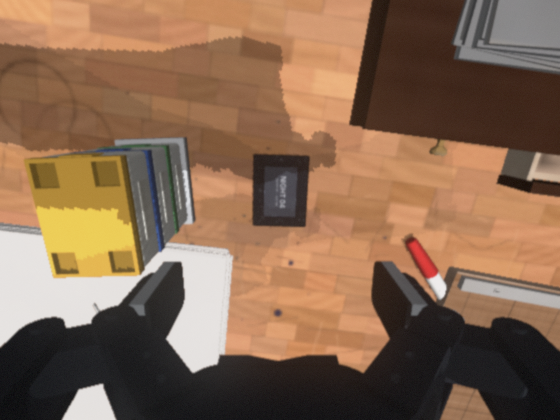

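```bash
python3 - <<'E'
from fit import *
m=np.load('pics/w14.npy',allow_pickle=True).item()
C=lambda x,y,s,*p:[(x+u/s,y+v/s) for u,v in p]
f=lambda n,z,w,l,P:print(n,np.round(fit([(m,P)],z,w,l)[:4],2))
f('pad',12,54,72,C(180,120,3,(220,103),(388,107),(377,319),(219,315)))
f('pad0',0,54,72,C(180,120,3,(220,103),(388,107),(377,319),(219,315)))
f('lab',12,33,50,C(180,120,3,(253,139),(353,142),(347,290),(251,288)))
E
python3 plan.py 574.1 -78 60 107
```

```text
pad [575.01 -77.94  15.5    0.8 ]
pad0 [ 5.7584e+02 -8.0280e+01  1.5500e+01  4.4000e-01]
lab [ 5.7519e+02 -7.8500e+01  1.5530e+01  5.4000e-01]
t 23.03 cmd [573.9 -80.  170. ] 106.99 meas [573.4 -80.6 170.3] [-180.    0.  107.] w 85.1 F [ 0.2 -0.4 -0.2]
lin [0.016, 0.006, 0.916] rotz -0.0
```

```bash
python3 plan.py 575 -78.2 80 105.5
```

```text
t 23.03 cmd [573.9 -80.  170. ] 106.99 meas [573.4 -80.6 170.3] [-180.    0.  107.] w 85.1 F [ 0.2 -0.4 -0.2]
lin [0.012, 0.013, 0.75] rotz 0.017
```

Call:
play_rows(series=[{"linear": [0.012,0.013,0.12],"rotation": [0,0,0.017],"jaw": 1},{"linear": [0.012,0.013,0.3],"rotation": [0,0,0.017],"jaw": 1},{"linear": [0.012,0.013,0.5],"rotation": [0,0,0.017],"jaw": 1},{"linear": [0.012,0.013,0.66],"rotation": [0,0,0.017],"jaw": 1},{"linear": [0.012,0.013,0.75],"rotation": [0,0,0.017],"jaw": 1}])

```text
time_s: 23.45
eef_pos: [574.0, -78.6, 78.4]
eef_rot: [-179.9, -0.0, 105.4]
force: [-0.4, 0.4, -0.4]
width: 85.2
```

Call:
play_rows(series=[{"linear": [0,0,0.1],"rotation": [0,0,0],"jaw": 1},{"linear": [0,0,0.25],"rotation": [0,0,0],"jaw": 1},{"linear": [0,0,0.42],"rotation": [0,0,0],"jaw": 1},{"linear": [0,0,0.57],"rotation": [0,0,0],"jaw": 1},{"linear": [0,0,0.675],"rotation": [0,0,0],"jaw": 1}])

```text
time_s: 23.87
eef_pos: [575.0, -78.3, -2.0]
eef_rot: [180.0, 0.0, 105.4]
force: [-0.3, -0.2, 0.4]
width: 85.6
```

Call:
play_rows(series=[{"linear": [0,0,0],"rotation": [0,0,0],"jaw": 1},{"linear": [0,0,0],"rotation": [0,0,0],"jaw": 1},{"linear": [0,0,0],"rotation": [0,0,0],"jaw": 0.7},{"linear": [0,0,0],"rotation": [0,0,0],"jaw": 0.5},{"linear": [0,0,0],"rotation": [0,0,0],"jaw": 0.5}])

```text
time_s: 24.28
eef_pos: [575.6, -78.4, -0.0]
eef_rot: [179.9, 0.0, 105.4]
force: [-0.4, 0.5, -0.3]
width: 64.1
```

Call:
play_rows(grip_force=40, series=[{"linear": [0,0,0],"rotation": [0,0,0],"jaw": -1},{"linear": [0,0,0],"rotation": [0,0,0],"jaw": -1},{"linear": [0,0,0],"rotation": [0,0,0],"jaw": -1},{"linear": [0,0,0],"rotation": [0,0,0],"jaw": -1},{"linear": [0,0,0],"rotation": [0,0,0],"jaw": -1}])

```text
time_s: 24.7
eef_pos: [575.4, -78.4, -0.1]
eef_rot: [179.9, 0.0, 105.4]
force: [-0.3, 0.1, 6.9]
width: 52.3
```

Call:
play_rows(series=[{"linear": [0,0,0],"rotation": [0,0,0],"jaw": -1},{"linear": [0,0,0],"rotation": [0,0,0],"jaw": -1},{"linear": [0,0,-0.04],"rotation": [0,0,0],"jaw": -1},{"linear": [0,0,-0.12],"rotation": [0,0,0],"jaw": -1},{"linear": [0,0,-0.25],"rotation": [0,0,0],"jaw": -1}])

```text
time_s: 25.12
eef_pos: [574.3, -78.1, 29.0]
eef_rot: [-179.9, -0.0, 105.5]
force: [0.1, -0.6, -0.6]
width: 52.2
```

```bash
python3 plan.py 458 -105.2 200 108.8 ".012 .013 .75 .017" "0 0 .675 0" "0 0 -.25 0"; python3 - <<'E'
from fit import *
im,m=snap('wrist','w15'); np.save('pics/w15.npy',m,allow_pickle=True)
snap('side','s15')
E
python3 crop.py s15 210 180 360 300 4
```

```text
t 25.12 cmd [575.  -78.2  29. ] 105.46 meas [574.3 -78.1  29. ] [-179.9   -0.   105.5] w 52.2 F [ 0.1 -0.6 -0.6]
lin [0.022, -0.5, -0.713] rotz -0.019
lin [0.036, -0.499, -0.713] rotz -0.019
```

View pics/w15.png

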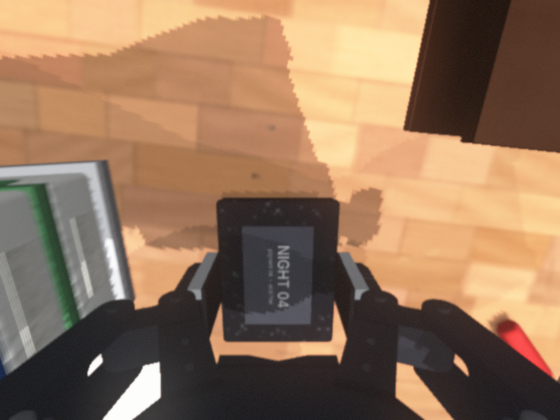

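View pics/s15_c210_180.png

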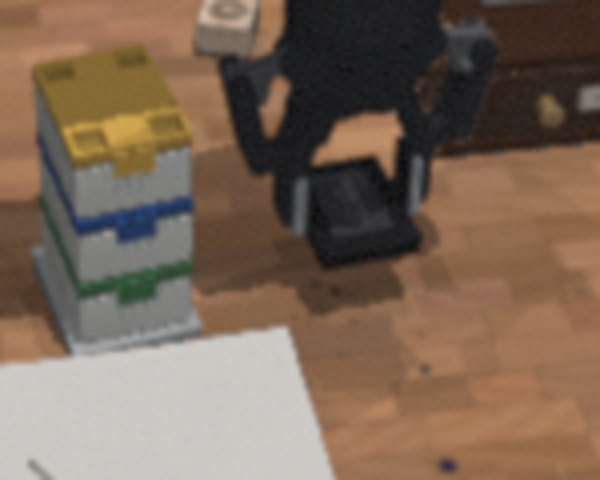

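```bash
python3 crop.py w15 200 185 360 355 4; python3 - <<'E'
from fit import *
m=np.load('pics/w15.npy',allow_pickle=True).item(); T=np.array(m['world_from_camera'])
s=ctrl.read_state(); print(s['eef_pos'],s['eef_rot'])
P=[(218,199),(339,199),(332,341),(224,341)]
for z in (39,41,43):
  x,y,t,r,_=fit([(m,P)],z,54,72); a=np.radians(105.46); d=np.array([x,y])-[574.3,-78.1]
  print(z,x,y,t,r,'along',d@[np.cos(a),np.sin(a)],'across',d@[np.sin(a),-np.cos(a)])
E
```

```text
[576.12161604 -78.28912088  31.22232855] [1.79835568e+02 4.92707273e-02 1.05442467e+02]
39 574.4683891646804 -77.81066251534088 15.370566823641468 1.0961369950269935 along 0.23398157084562196 across 0.2394237150226618
41 574.2347106806412 -76.97304142479487 15.370621100520324 1.8054675636123887 along 1.1035854764793624 across 0.2374814130716434
43 574.0020562515738 -76.13917802432148 15.370676250736011 2.720118726450706 along 1.9692946795474495 across 0.2355244416958414
```

View pics/w15_c200_185.png

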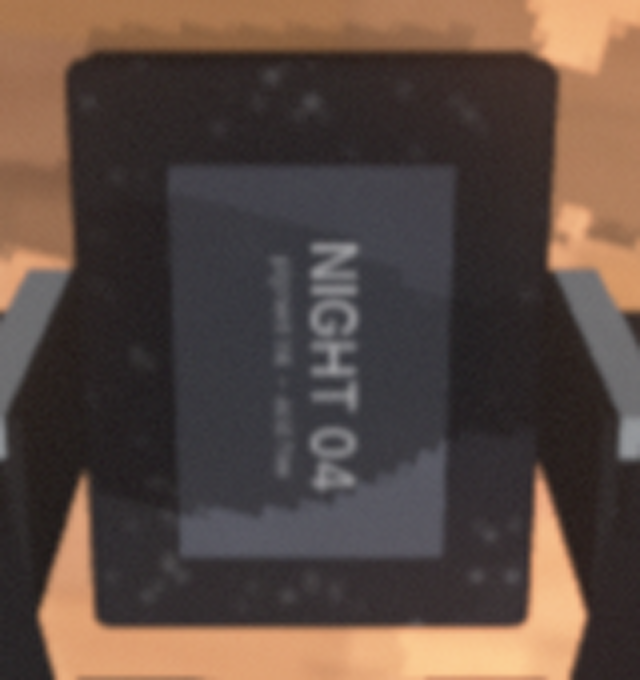

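Call:
play_rows(series=[{"linear": [0,0,-0.1],"rotation": [0,0,0],"jaw": -1},{"linear": [0,0,-0.3],"rotation": [0,0,0],"jaw": -1},{"linear": [0,0,-0.55],"rotation": [0,0,0],"jaw": -1},{"linear": [0,0,-0.8],"rotation": [0,0,0],"jaw": -1},{"linear": [0,0,-1],"rotation": [0,0,0],"jaw": -1}])

```text
time_s: 25.63
eef_pos: [574.9, -78.0, 151.2]
eef_rot: [180.0, -0.0, 105.5]
force: [-0.6, 0.3, -1.6]
width: 52.6
```

Call:
play_rows(series=[{"linear": [0,0,-0.1],"rotation": [0,0,0],"jaw": -1},{"linear": [0,0,-0.2],"rotation": [0,0,0],"jaw": -1},{"linear": [0,0,-0.25],"rotation": [0,0,0],"jaw": -1},{"linear": [0,0,-0.25],"rotation": [0,0,0],"jaw": -1},{"linear": [0,0,-0.25],"rotation": [0,0,0],"jaw": -1}])

```text
time_s: 26.05
eef_pos: [574.6, -78.3, 178.2]
eef_rot: [-179.9, -0.0, 105.5]
force: [-0.5, -0.0, -1.0]
width: 52.5
```

```bash
python3 plan.py 457.9 -105.3 179 108.8 "0 0 -1 0" "0 0 -.25 0"
```

```text
t 26.05 cmd [575.  -78.2 179. ] 105.46 meas [574.6 -78.3 178.2] [-179.9   -0.   105.5] w 52.5 F [-0.5 -0.  -1. ]
lin [0.021, -0.5, -0.0] rotz -0.019
lin [0.036, -0.5, -0.0] rotz -0.019
```

Call:
play_rows(series=[{"linear": [0,-0.08,0],"rotation": [0,0,0],"jaw": -1},{"linear": [0.01,-0.18,0],"rotation": [0,0,-0.01],"jaw": -1},{"linear": [0.01,-0.29,0],"rotation": [0,0,-0.01],"jaw": -1},{"linear": [0.02,-0.4,0],"rotation": [0,0,-0.02],"jaw": -1},{"linear": [0.021,-0.5,0],"rotation": [0,0,-0.019],"jaw": -1}])

```text
time_s: 26.47
eef_pos: [514.0, -92.0, 178.1]
eef_rot: [-179.9, -0.0, 107.3]
force: [-0.7, -0.6, -0.1]
width: 52.4
```

Call:
play_rows(series=[{"linear": [0.01,-0.12,0],"rotation": [0,0,-0.01],"jaw": -1},{"linear": [0.02,-0.26,0],"rotation": [0,0,-0.01],"jaw": -1},{"linear": [0.03,-0.39,0],"rotation": [0,0,-0.02],"jaw": -1},{"linear": [0.036,-0.48,0],"rotation": [0,0,-0.019],"jaw": -1},{"linear": [0.036,-0.5,0],"rotation": [0,0,-0.019],"jaw": -1}])

```text
time_s: 26.88
eef_pos: [455.1, -106.1, 178.6]
eef_rot: [-179.9, -0.0, 108.8]
force: [0.6, -0.4, -0.5]
width: 52.0
```

Call:
play_rows(series=[{"linear": [0,0,0.05],"rotation": [0,0,0],"jaw": -1},{"linear": [0,0,0.15],"rotation": [0,0,0],"jaw": -1},{"linear": [0,0,0.25],"rotation": [0,0,0],"jaw": -1},{"linear": [0,0,0.3],"rotation": [0,0,0],"jaw": -1},{"linear": [0,0,0.3],"rotation": [0,0,0],"jaw": -1}])

```text
time_s: 27.3
eef_pos: [458.0, -104.9, 141.6]
eef_rot: [-179.9, -0.1, 108.9]
force: [0.1, 0.0, -0.4]
width: 52.5
```

```bash
python3 plan.py 457.9 -105.3 128 108.8 ".021 -.5 0 -.019" ".036 -.5 0 -.019" "0 0 .3 0";  python3 - <<'E'
from fit import *
im,m=snap('wrist','w16'); np.save('pics/w16.npy',m,allow_pickle=True)
E
python3 crop.py w16 200 155 360 355 3
```

```text
t 27.3 cmd [ 457.9 -105.4  143. ] 108.88 meas [ 458.  -104.9  141.6] [-1.799e+02 -1.000e-01  1.089e+02] w 52.5 F [ 0.1  0.  -0.4]
lin [0.0, -0.0, 0.125] rotz 0.001
```

View pics/w16_c200_155.png

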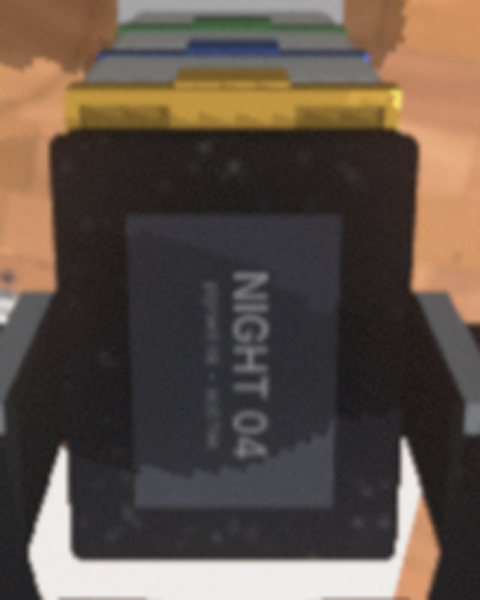

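```bash
python3 - <<'E'
from fit import *
m=np.load('pics/w16.npy',allow_pickle=True).item()
a=np.radians(108.88)
for v,z in ((155+133/3,154),(155+84/3,129),(155+90/3,129)):
  d=px2w(m,278,v,z)[:2]-[458,-104.9]; print(d@[np.cos(a),np.sin(a)])
E
```

```text
36.76474716317276
38.946600012134354
37.9335718718493
```

Call:
play_rows(series=[{"linear": [0,0,0.02],"rotation": [0,0,0],"jaw": -1},{"linear": [0,0,0.05],"rotation": [0,0,0],"jaw": -1},{"linear": [0,0,0.08],"rotation": [0,0,0],"jaw": -1},{"linear": [0,0,0.1],"rotation": [0,0,0],"jaw": -1},{"linear": [0,0,0.11],"rotation": [0,0,0],"jaw": -1}])

```text
time_s: 27.77
eef_pos: [457.9, -105.4, 129.5]
eef_rot: [-180.0, -0.0, 108.9]
force: [-0.4, 0.3, -0.1]
width: 52.0
```

Call:
play_rows(series=[{"linear": [0,0,0],"rotation": [0,0,0],"jaw": -1},{"linear": [0,0,0.008],"rotation": [0,0,0],"jaw": -1},{"linear": [0,0,0.012],"rotation": [0,0,0],"jaw": -1},{"linear": [0,0,0.012],"rotation": [0,0,0],"jaw": -1},{"linear": [0,0,0.012],"rotation": [0,0,0],"jaw": -1}])

```text
time_s: 28.18
eef_pos: [458.1, -105.4, 128.8]
eef_rot: [180.0, 0.0, 108.9]
force: [-1.4, -0.6, 5.5]
width: 51.9
```

Call:
play_rows(series=[{"linear": [0,0,0],"rotation": [0,0,0],"jaw": 0.4},{"linear": [0,0,0],"rotation": [0,0,0],"jaw": 0.6},{"linear": [0,0,0],"rotation": [0,0,0],"jaw": 1},{"linear": [0,0,0],"rotation": [0,0,0],"jaw": 1},{"linear": [0,0,0],"rotation": [0,0,0],"jaw": 1}])

```text
time_s: 28.6
eef_pos: [457.9, -105.4, 128.3]
eef_rot: [-180.0, -0.0, 108.9]
force: [0.3, -0.3, -0.3]
width: 85.3
```

Call:
play_rows(series=[{"linear": [0,0,-0.1],"rotation": [0,0,0],"jaw": 1},{"linear": [0,0,-0.3],"rotation": [0,0,0],"jaw": 1},{"linear": [0,0,-0.5],"rotation": [0,0,0],"jaw": 1},{"linear": [0,0,-0.7],"rotation": [0,0,0],"jaw": 1},{"linear": [0,0,-0.9],"rotation": [0,0,0],"jaw": 1}])

```text
time_s: 29.02
eef_pos: [457.6, -105.2, 237.3]
eef_rot: [-180.0, -0.0, 108.9]
force: [0.1, -0.7, 0.4]
width: 85.5
```

Call:
play_rows(series=[{"linear": [0,0,-0.1],"rotation": [0,0,0],"jaw": 1},{"linear": [0,0,-0.15],"rotation": [0,0,0],"jaw": 1},{"linear": [0,0,-0.15],"rotation": [0,0,0],"jaw": 1},{"linear": [0,0,-0.15],"rotation": [0,0,0],"jaw": 1},{"linear": [0,0,-0.15],"rotation": [0,0,0],"jaw": 1}])

```text
time_s: 29.43
eef_pos: [457.4, -105.4, 253.3]
eef_rot: [-179.9, -0.0, 108.9]
force: [-0.0, -0.1, -0.9]
width: 85.3
```

```bash
python3 - <<'E'
from fit import *
im,m=snap('wrist','w17'); np.save('pics/w17.npy',m,allow_pickle=True)
snap('side','s17');snap('scene','c17')
E
python3 crop.py w17 180 120 380 320 3;python3 crop.py s17 150 120 350 270 3;python3 crop.py c17 140 140 390 320 3
```

```text
(no output)
```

View pics/w17_c180_120.png

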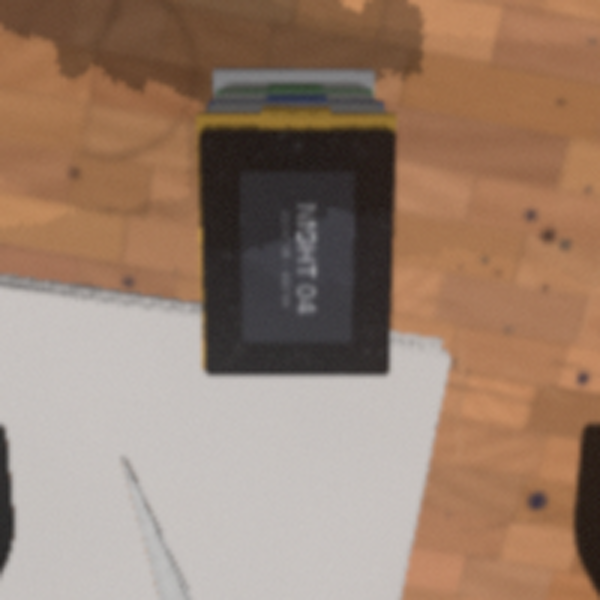

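View pics/s17_c150_120.png

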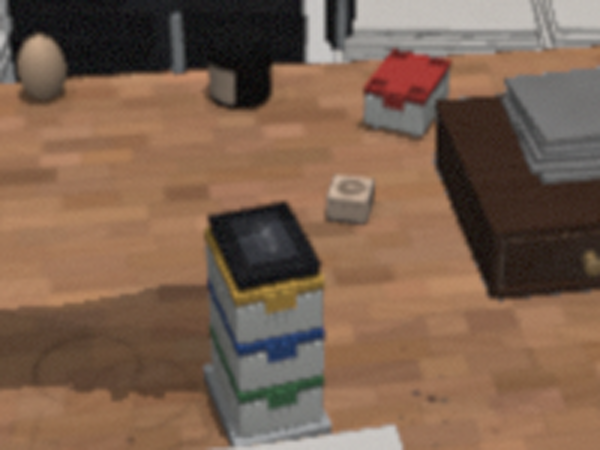

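View pics/c17_c140_140.png

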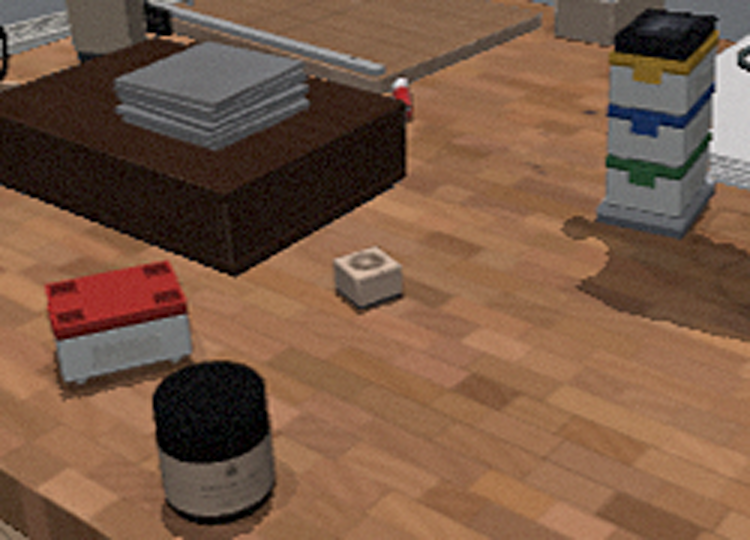

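```bash
python3 - <<'E'
from fit import *
m=np.load('pics/w17.npy',allow_pickle=True).item()
print(np.round(fit([(m,[(180+u/3,120+v/3) for u,v in ((200,128),(396,129),(389,374),(207,375))])],141,54,72)[:4],2))
print(workorder.close_job())
E
```

```text
[ 458.34 -104.54   18.92    0.86]
the job is handed in; nothing more can be done
None
```

The stamping kit is packed on the grey base: green box, then blue, then yellow, with the ink pad flat on the yellow lid. I let go of everything and handed the job in at about 30 s of the 104 s allowed.

- **Seating:** The boxes met resistance at tool heights of 15.0, 53.9 and 93.1 mm, about 39 mm apart. The final side and scene pictures show the layers closed together.
- **Ink pad:** My last picture fit puts the pad about 1 mm from the middle of the yellow lid and turned about 0.1° from it, with its long side along the lid's long side. That is within the camera's roughly 2 mm accuracy.
- **Left alone:** The red box, block stamp and candle jar look unmoved in the last pictures; I checked this by eye only.
- **Disagreement:** The gripper read about 52 mm on the ink pad instead of 54 mm, while the boxes read 55–56 mm as expected. The pad's edges are rounded, which probably explains it, and the pad lifted flat and did not slip.

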